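Lock charcoal soldering blocks in the wedge frame for truing

ROBOT

A 6-joint arm with a two-finger parallel gripper is mounted at the origin on a cart in front of the work surface, level with it; the furniture and walls round the work are solid. World frame = base frame: x ahead of the robot, y to its left, z up, the work surface at z = 0. Lengths are in m, angles in rad, forces in N, time in s.
With the tool pointing down it reaches from about 0.35 to 0.95 m from the base axis. Payload 17.4 kg.
Tool frame: the origin (TCP) lies midway between the tips of the shut fingers; the grasp point (between the pads) lies 19 mm behind it; z points along the fingers, y is the line along which they close (so a half turn about z gives the same grasp; the last joint's range is limited). The gripper opens to 93 mm and grips with 3 to 60 N. Pads are 15 mm wide; open, the fingers measure 128 mm over their backs; the gripper's body (75 mm by 188 mm) begins 65 mm behind the grasp point.
Start: joints at [-1.297, 0.116, 1.442, -0, 1.584, -0.038], TCP at [0.207, -0.642, 0.219] pointing down, gripper open.
Joint ranges: [-2.83, 2.83], [-0.83, 2.19], [0.07, 2.5], [-1.14, 4.28], [0.01, 3], [-2.97, 2.97]. Speed limits (rad/s): [1.89, 1.89, 2.22, 3.14, 3.14, 3.14].

INTERFACE

Orientations are given as [roll, pitch, yaw] about the fixed x, y, z axes, in that order (R = Rz(yaw) Ry(pitch) Rx(roll)).
In Python, from rig import bot, eyes, boxes_of, regions_of, spot_point gives the robot as it stands.
- The arm moves only by the tool play_rows, never from a script. Its argument "targets" is a list of rows, each a list of 3 entries, a list of its own where there are three numbers: the shift along the world's x, y, z in mm, then the turn, a rotation vector about the world's x, y, z in degrees, then the finger opening in mm, from 0 to 93. In form: [[[dx, dy, dz], [ax, ay, az], grip], ...]. A call has exactly 5 rows; each row is the pose to reach, as a shift and turn from the pose commanded when the call began; what a row does not reach only later rows make up. A row lasts 1/12 s, in which the tool goes at most 41.7 mm and 7.16 degrees, less where a joint would pass 70% of its speed; a pose out of reach is approached as far as the arm can. A call with a gripper value outside its range is refused whole. The fingers move at their own pace and stop on an object; "newtons" is the grip in N (left out, the last holds). Time passes only in rows, so rows that repeat a pose let the fingers close, or fill a call up. It gives the time, the measured TCP pose, the force, the opening and the grip force at its end, in the units of the state.
- bot.sense(): the state, without advancing time (a new reading comes with each control period).
- eyes.camera(name): name is "side" or "top"; returns a dict with "pixels" (420x560x3 uint8, blue, green, red), "fx", "fy", "cx", "cy" (pixels), "xyz" and "attitude" of the camera in the world. Camera axes: x right, y down, z forward; pixel columns grow to the right and rows downward; lengths in m; the calibration is good to about 2 mm. A picture is of the moment at which its call begins. There is no depth.
- bot.hand_in(): hands the job in; it is judged then, once.
Trained networks look in a picture, given as the dict that the camera call returned (one of the last four; its "shot" number tells which), for a name from the list of things; names that differ only in an ending like _2 or _b are one class to them, and where a whole thing is asked for, a point or a joint stands for the part that bears it (a point fixed in the world has none). Each returns a list of dicts, best first, with "confidence" (0 to 1); they miss things now and then, are a little off and sometimes report something else, mostly with a low value. They report only what shows in the picture. A call takes as long as a camera call. They do not tell look-alikes from the thing itself.
- boxes_of(picture, thing): "location" ([x, y, z] in m, in the coordinates of the camera as it stood for that picture, good to about 4 mm: the middle of the surface that is visible of it).
- regions_of(picture, thing): "region" (420x560 bool, what is visible of it).
- spot_point(picture, thing): "location" ([x, y, z] in m, in the coordinates of the camera as it stood for that picture, good to about 4 mm: a listed point, or the origin of a listed thing).
The state is a dict: "time_s": time; "joints": joint angles; "joint_vel": joint speeds; "tau": joint torques, N m; "tcp_pos": TCP position; "tcp_rot": TCP orientation; "force": force on the tool from outside, world axes, zero at the start; "ft_torque": the same for the moment, N m; "opening": finger opening in m; "finger_force": force on a finger pad.
Only numpy, scipy, OpenCV 4.12 (cv2) and the standard library are available. Lean on these libraries where they do the work, as an engineer would, in place of code of your own. Each camera call takes 0.05 s, during which the arm holds its last target. There are 200 camera calls.

TASK

Set up the wedge frame for truing the charcoal soldering blocks: throw back its clear guard, lay every charcoal block that is on the bench flat in the bay, end to end in one row, and fill the places that are left with beech packing blocks so that the row of three is full. Set the wooden wedge in its slot behind the jaw by hand, thin end first and still well short of home, then tap it with the rawhide mallet that lies to the left of the frame, drawing back between blows, until it is against its nose stop and another blow moves it no further, the row held tight. Lay the mallet down on the bench beside the frame, close the guard, and leave the brown jar and the white tub as they are.

Things in the scene. Friction and masses are not known exactly. Their poses are not given: they have to be found in the camera images.
- wframe: Wedge frame, fixed to the bench: plywood base 337 x 166 x 18 mm with wooden stops. Origin on the bench top, z up, x along the row of blocks, away from the robot (within 0.3 rad), y left. In its axes, mm: base x -181..156, y -94..72, top face z 18. The bay for 3 blocks end to end lies on y = 0, from the jaw's pad (face at x -104, jaw fully back) to the end stop (x 130): 9 mm more than 3 blocks.
- bay_end (a point): Point on the frame: foot of the fixed end stop's face (28 mm high), mid-bay, on the base's top face: frame x 130, y 0, z 18 mm. Frame's axes. Along the bay's right runs a fence 8 mm high, face at y -29; the left side is open. The pad at the near end is 54 mm wide, 24 mm high. A lamp hangs 0.32 m above the bench just beyond the frame's far end.
- wedge_home (a point): Point on the frame: wedge_mid's place when fully home (frame x -139.9, y +17.5, z 35 mm). Frame's axes. The wedge slot, open above and on the left, lies between the jaw's slanting back and a post (straight face at frame x -155), both 30 mm high, y -40..44; a nose stop closes it at y -40. Driven along -y the wedge moves the jaw +x by 1 mm per 3.5 mm. Faces waxed; it holds itself.
- guard (a joint): Angle of the clear dust guard, rad: 0 = closed, level over the bay; 2.7 = fully open, thrown back to the right on its stop. 0.22 kg, damped, swings freely: let go below about 1.4 it falls shut, above about 1.7 it falls open.
- guard_hinge (a point): Point on the guard's hinge line opposite the handle's middle: frame x 20, y -80, z 58 mm. The line runs along the frame's x; the handle goes up and over it to the right.
- guard_handle (a point): Middle of the guard's handle, a round steel bar 10 mm thick, 110 mm long, parallel to the hinge line and 147 mm from it, in the guard's plane beyond its free edge, with an open gap of 26 mm between bar and edge. Closed: frame x 20, y +67, z 58 mm. The closed panel (5 mm thick) covers frame x -93..135, y -78..38. The point's axes turn with the guard.
- jaw (a joint): Slide of the jaw, m: 0 = fully back; grows toward the end stop (frame +x); 0.0125 with the wedge fully home. About 1.5 N of friction.
- pad (a joint): How far the jaw's sprung pad is pressed back, m (0 to 0.005; 2.2 N per mm). About 0.0035 with a full row of three and the wedge home; 0 when the row is not clamped.
- wedge_mid (a point): Centre of the loose wooden wedge: 115 long, 34 high, 0.09 kg, lying flat. x to the thin nose (+57.5 mm). Straight face y -15 mm, slanting face from y -1.5 at the nose to y +21.4 at x -22.5; behind it a straight tail, y -13..13, to the struck end at x -57.5. In the slot: x along the frame's -y, straight face on the post. Jaw fully back, it drops in from above when 46 mm or more short of home.
- wedge_tail (a point): Middle of the wedge's straight tail, where it is held: 41 mm behind wedge_mid along the wedge's -x, same height; 26 mm wide there, 17 mm above its underside.
- mallet_head (a point): Centre of the head of the rawhide mallet: a drum 55 mm across and 70 mm long; its axis is the mallet's y, the two flat striking faces 35 mm either side. Mallet 228 mm long, about 0.2 kg; x points from the handle to the head. Lying on the bench the head's centre is 27.5 mm up.
- mallet_grip (a point): The mallet's handle 47 mm from the head's centre, 19 mm clear of the head, near the balance point: round, 20.6 mm thick, its middle 23 mm above the bench as the mallet lies. Axes as the mallet's.
- charcoal_0_mid (a point): Centre (half-way up) of a charcoal soldering block, black, 50 (x) x 75 (y) x 32 mm, 0.09 kg, lying flat. One to three of these blocks are on the bench; an absent one reads None from the start.
- charcoal_1_mid (a point): Centre (half-way up) of a charcoal soldering block, black, 50 (x) x 75 (y) x 32 mm, 0.09 kg, lying flat. One to three of these blocks are on the bench; an absent one reads None from the start.
- charcoal_2_mid (a point): Centre (half-way up) of a charcoal soldering block, black, 50 (x) x 75 (y) x 32 mm, 0.09 kg, lying flat. One to three of these blocks are on the bench; an absent one reads None from the start.
- packer_0_mid (a point): Centre (half-way up) of a beech packing block with two dark plugs in its top, 42 (x) x 75 (y) x 30 mm, 0.07 kg, lying flat; it takes the place of one charcoal block in the row.
- packer_1_mid (a point): Centre (half-way up) of a beech packing block with two dark plugs in its top, 42 (x) x 75 (y) x 30 mm, 0.07 kg, lying flat; it takes the place of one charcoal block in the row.
- amber_jar_mid (a point): Centre of a brown glass jar, 56 mm across, 95 mm high, standing at the back left, below an open drawer that juts out over the bench there (keep the arm forward of it): not part of the job.
- white_tub_mid (a point): Centre of a small white lidded tub, 64 mm across, 46 mm high, at the left of the bench beyond the wedge: not part of the job.
There are look-alikes about, which are no part of the job. Leave any orange look-alike of the part that bears charcoal_2_mid alone.

How it is judged:
By the outcome, as a careful person would: the job done as asked, in the order asked, and still so for the second after the job is handed in, with the robot touching nothing.
Of charcoal_0, charcoal_1, charcoal_2 only 1 to 3 are there at a start; the rules pass over those that are not, and their reading is None.
At some moment in a run one of charcoal_0, charcoal_1, charcoal_2, packer_0, packer_1, mallet may be knocked a few centimetres aside while the robot is not near it.
Once in a run the grip may slacken for a moment while it holds something.
It also fails if it takes over 210 s, if anything falls off the work surface, if the arm or the gripper's body presses on something with over 40 N, if the wrist force passes 120 N, or if a joint passes its speed limit or range.

## Working session

There is one attempt and no reset: what is moved stays moved. The work goes in short steps, Python scripts to look and compute and a tool call to move; the robot and the scene stay as the last step left them, time stands still between calls to the robot, and variables do not carry over. Pictures are saved under pics/ and viewed, at most 14 in all, crops included, and the job is handed in when it is done.

Besides the shell and the picture viewer there is one more tool, called after "Call:" by a JSON object that holds its "method" and its "body". play_rows: Moves the arm, as the interface text tells. Its arguments: {"type":"object","properties":{"targets":{"type":"array"},"newtons":{"type":"number"}},"required":["targets"]}

```bash
ls; mkdir -p pics
cat > h.py <<'E'
import numpy as np, cv2
from scipy.spatial.transform import Rotation as R
from rig import bot, eyes, boxes_of, regions_of, spot_point
def att(c):
    a=np.array(c["attitude"],float)
    return a if a.shape==(3,3) else (R.from_euler('xyz',a).as_matrix() if a.size==3 else R.from_quat(a).as_matrix())
def w(c,p): return att(c)@np.array(p)+np.array(c["xyz"])
def px(c,p):
    q=att(c).T@(np.array(p)-np.array(c["xyz"])); return np.array([c["fx"]*q[0]/q[2]+c["cx"],c["fy"]*q[1]/q[2]+c["cy"]])
def ray(c,u,v,z):
    d=att(c)@np.array([(u-c["cx"])/c["fx"],(v-c["cy"])/c["fy"],1]); o=np.array(c["xyz"]); return o+d*(z-o[2])/d[2]
E
python3 - <<'E'
from h import *
print(bot.sense())
for n in("top","side"):
    c=eyes.camera(n); print(n,c["xyz"],c["attitude"],c["fx"],c["cx"],c["cy"])
    cv2.imwrite(f"pics/{n}0.png",c["pixels"])
    for t in "wframe bay_end wedge_home guard_hinge guard_handle wedge_mid wedge_tail mallet_head mallet_grip charcoal_0_mid packer_0_mid amber_jar_mid white_tub_mid".split():
        for d in spot_point(c,t)[:6]: print(t,w(c,d["location"]).round(4),px(c,w(c,d["location"])).round(),round(d["confidence"],2))
E
```

```text
pics
{'time_s': 0.0, 'joints': array([-1.29674925e+00,  1.16459460e-01,  1.44224080e+00, -1.85607119e-05,
        1.58400719e+00, -3.77683001e-02]), 'joint_vel': array([ 0.00064595,  0.00029155, -0.00283052,  0.00131729, -0.00070804,
        0.00018878]), 'tau': array([-2.71048375e-04, -7.21252441e+01, -6.22616172e+01,  7.80309225e-02,
        2.37403577e-02, -1.38972800e-04]), 'tcp_pos': array([ 0.2070334 , -0.64225493,  0.21793826]), 'tcp_rot': array([-3.14047795e+00, -2.35478032e-05,  3.11815129e-01]), 'force': array([-0.0271328 , -0.6826003 , -0.47111002]), 'ft_torque': array([-0.00271173,  0.0094541 ,  0.01426265]), 'finger_force': 0.0, 'opening': 0.09304247380425454}
top [-0.40875531  0.25928794  1.58089088] [-2.55548251  0.00656222 -1.90156535] 473.57109009349506 275.13867329150315 204.89308603392772
wframe [ 0.553  -0.042  -0.0044] [271. 214.] 0.79
wframe [0.4127 0.2457 0.0289] [208. 262.] 0.22
bay_end [ 0.6766 -0.0766  0.0191] [269. 185.] 0.79
wedge_home [0.4216 0.01   0.0373] [269. 240.] 0.76
wedge_home [0.3897 0.3467 0.0181] [183. 277.] 0.33
wedge_home [0.7129 0.3392 0.043
[... 930 characters left out ...]
86. 201.] 0.84
wedge_home [0.4233 0.007  0.0332] [247. 225.] 0.6
wedge_home [0.4409 0.4339 0.0144] [163. 207.] 0.18
guard_hinge [ 0.553  -0.1248  0.0539] [286. 211.] 0.64
wedge_mid [0.4876 0.4515 0.0134] [165. 201.] 0.69
wedge_mid [ 0.5726 -0.3589  0.0142] [339. 227.] 0.29
wedge_tail [0.4408 0.4357 0.016 ] [163. 207.] 0.6
mallet_head [0.4133 0.2446 0.0294] [197. 216.] 0.58
mallet_grip [ 0.6744 -0.0805  0.0206] [286. 201.] 0.7
mallet_grip [0.458  0.237  0.0239] [203. 212.] 0.49
charcoal_0_mid [ 0.5747 -0.3572  0.0147] [338. 227.] 0.5
charcoal_0_mid [0.4583 0.2354 0.0219] [204. 212.] 0.45
packer_0_mid [0.3875 0.3469 0.0166] [174. 217.] 0.52
white_tub_mid [0.4219 0.5669 0.0186] [136. 203.] 0.49
```

Run:
```python
import cv2
a=cv2.imread("pics/top0.png")[120:340,80:400]; cv2.imwrite("pics/t0.png",cv2.resize(a,(800,550),interpolation=cv2.INTER_CUBIC))
a=cv2.imread("pics/side0.png")[130:320,100:376]; cv2.imwrite("pics/s0.png",cv2.resize(a,(800,550),interpolation=cv2.INTER_CUBIC))
```

```text
(no output)
```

View pics/t0.png

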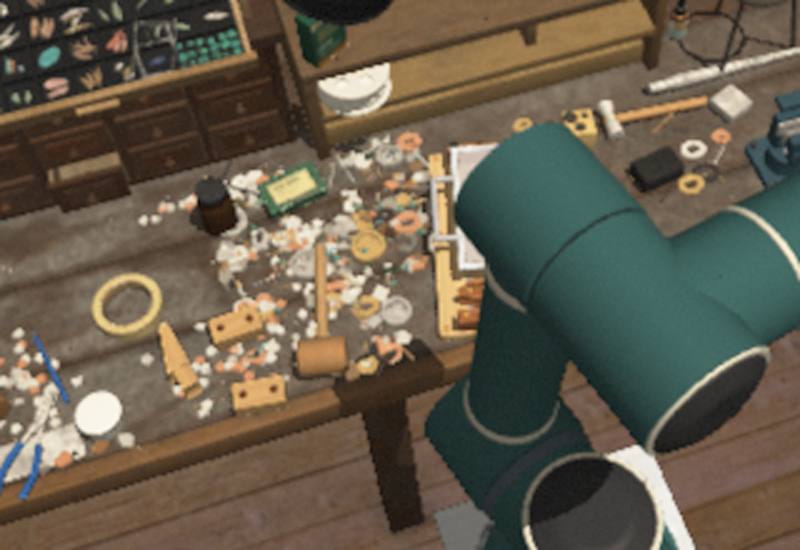

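View pics/s0.png

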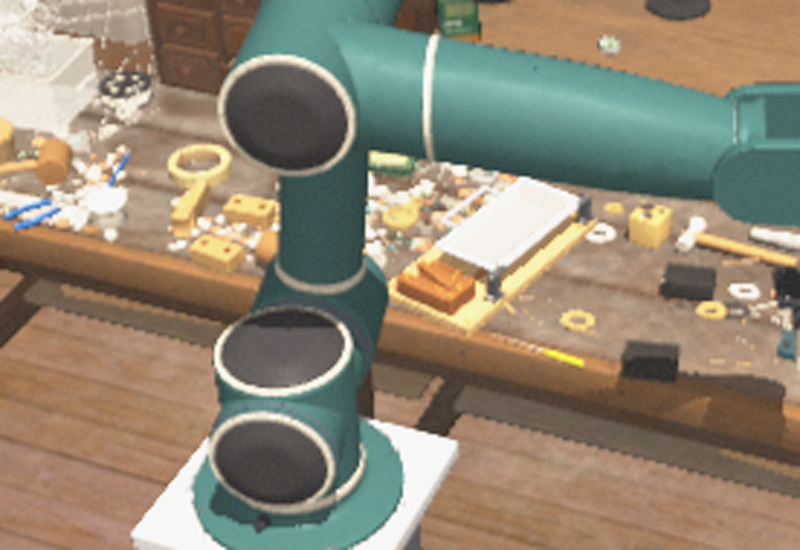

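```bash
cat >> h.py <<'E'
def fit(L,W):
    "2D rigid fit local->world, returns yaw, t"
    L=np.array(L)[:,:2];W=np.array(W)[:,:2]; a=L-L.mean(0);b=W-W.mean(0)
    y=np.arctan2((a[:,0]*b[:,1]-a[:,1]*b[:,0]).sum(),(a*b).sum()); c,s=np.cos(y),np.sin(y)
    M=np.array([[c,-s],[s,c]]); return y,W.mean(0)-M@L.mean(0)
def F(fr,x,y,z):
    "frame mm -> world m"
    Y,t=fr; c,s=np.cos(Y),np.sin(Y); return np.array([t[0]+(c*x-s*y)/1e3,t[1]+(s*x+c*y)/1e3,z/1e3])
def inF(fr,p):
    Y,t=fr; c,s=np.cos(Y),np.sin(Y); d=(np.array(p)[:2]-t)*1e3; return np.array([c*d[0]+s*d[1],-s*d[0]+c*d[1],p[2]*1e3]).round(1)
def st():
    s=bot.sense(); print("t %.2f tcp %s rot %s F %s op %.1f ff %.1f"%(s["time_s"],(s["tcp_pos"]*1e3).round(1),np.degrees(s["tcp_rot"]).round(1),s["force"].round(1),s["opening"]*1e3,s["finger_force"])); return s
E
python3 - <<'E'
from h import *
L=[(130,0),(130,0),(-139.9,17.5),(-139.9,17.5),(20,67),(20,-80)]
W=[(.6766,-.0766),(.6756,-.0754),(.4216,.010),(.4233,.007),(.5862,.0123),(.553,-.1248)]
fr=fit(L,W); print(fr)
for l,x in zip(L,W): print(inF(fr,(*x,0)),l)
print(F(fr,20,67,58))
print(ray(c:=eyes.camera("side"),100+650/2.9,130+360/2.9,.02))
E
```

```text
(np.float64(-0.25487888302071965), array([-3.62632268, -2.74062912]))
[3492.2 3662.9    0. ] (130, 0)
[3491.  3663.8    0. ] (130, 0)
[3223.6 3682.4    0. ] (-139.9, 17.5)
[3226.  3679.9    0. ] (-139.9, 17.5)
[3382.3 3726.1    0. ] (20, 67)
[3384.8 3585.     0. ] (20, -80)
[-3.59007622 -2.68083619  0.058     ]
[ 0.37117252 -0.35621444  0.02      ]
```

Call:
{"method": "play_rows", "body": {"targets": [[[20,35,0],[0,0,-6.5],93],[[40,70,0],[0,0,-13],93],[[60,105,0],[0,0,-19.5],93],[[80,140,0],[0,0,-26],93],[[100,175,0],[0,0,-32],93]]}}

```text
time_s: 1.87
tcp_pos: [0.3075, -0.4658, 0.2186]
tcp_rot: [3.142, -0.0, -0.253]
force: [0.3, 0.4, 0.2]
opening: 0.0931
finger_force: 0.0
```

Call:
{"method": "play_rows", "body": {"targets": [[[20,35,0],[0,0,0],93],[[40,70,0],[0,0,0],93],[[60,105,0],[0,0,0],93],[[80,140,0],[0,0,0],93],[[100,175,0],[0,0,0],93]]}}

```text
time_s: 2.28
tcp_pos: [0.4075, -0.2906, 0.219]
tcp_rot: [3.141, -0.001, -0.247]
force: [0.9, -1.4, -0.5]
opening: 0.093
finger_force: 0.0
```

Call:
{"method": "play_rows", "body": {"targets": [[[20,35,0],[0,0,0],93],[[40,70,0],[0,0,0],93],[[60,105,0],[0,0,0],93],[[80,140,0],[0,0,0],93],[[100,175,0],[0,0,0],93]]}}

```text
time_s: 2.7
tcp_pos: [0.5076, -0.1154, 0.219]
tcp_rot: [3.142, -0.001, -0.247]
force: [0.9, 0.1, 0.7]
opening: 0.0929
finger_force: 0.0
```

Run:
```python
from h import *
st()
for n in("top","side"):
    c=eyes.camera(n)
    cv2.imwrite(f"pics/{n}1.png",c["pixels"])
    for t in "bay_end wedge_home guard_hinge guard_handle charcoal_0_mid packer_0_mid mallet_grip".split():
        for d in spot_point(c,t)[:6]:
            p=w(c,d["location"]); print(t,p.round(4),px(c,p).round(),round(d["confidence"],2))
a=cv2.imread("pics/top1.png")[120:340,80:400]; a=cv2.resize(a,(800,550),interpolation=cv2.INTER_CUBIC)
cv2.imwrite("pics/t1.png",a)
a=cv2.imread("pics/side1.png")[130:320,100:376]; cv2.imwrite("pics/s1.png",cv2.resize(a,(800,550),interpolation=cv2.INTER_CUBIC))
```

```text
t 2.70 tcp [ 507.6 -115.4  219. ] rot [180.   -0.  -14.1] F [0.9 0.1 0.7] op 92.9 ff 0.0
bay_end [ 0.6753 -0.077   0.0204] [269. 185.] 0.57
bay_end [0.4849 0.4511 0.0184] [149. 263.] 0.2
bay_end [ 0.5677 -0.3563  0.0094] [343. 188.] 0.17
wedge_home [0.421  0.0104 0.0392] [269. 240.] 0.73
guard_hinge [ 0.5555 -0.1242  0.0559] [290. 200.] 0.67
guard_handle [0.5868 0.0143 0.058 ] [254. 203.] 0.81
guard_handle [ 0.5548 -0.123   0.057 ] [290. 200.] 0.16
charcoal_0_mid [ 0.5684 -0.3561  0.0106] [343. 188.] 0.7
packer_0_mid [0.3865 0.3477 0.0153] [183. 278.] 0.75
mallet_grip [0.4618 0.2346 0.0223] [208. 251.] 0.58
wedge_home [0.4255 0.0076 0.0342] [247. 225.] 0.59
guard_hinge [ 0.5541 -0.1228  0.0546] [286. 211.] 0.68
guard_hinge [0.4865 0.4498 0.0165] [166. 201.] 0.18
guard_handle [0.5866 0.0218 0.057 ] [258. 200.] 0.69
charcoal_0_mid [ 0.5738 -0.3561  0.0139] [338. 227.] 0.75
packer_0_mid [0.3881 0.3461 0.0168] [174. 217.] 0.55
```

View pics/t1.png

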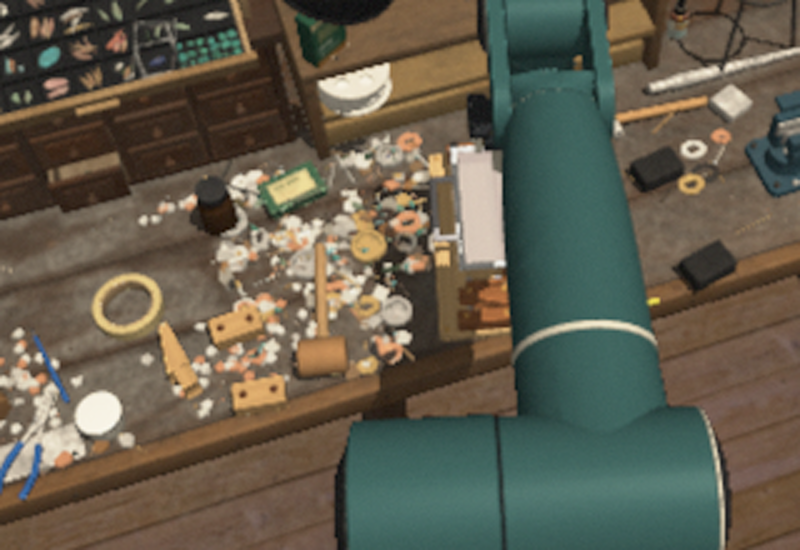

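View pics/s1.png

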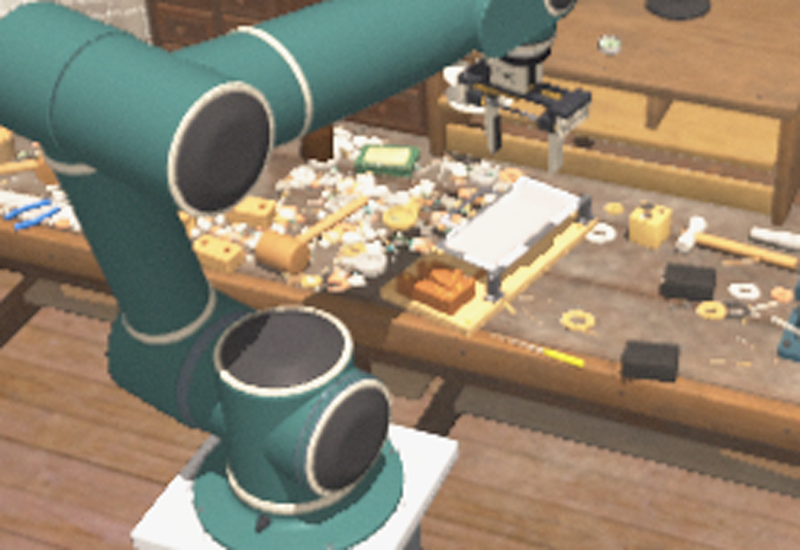

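```bash
sed -i 's/L=np.array(L)\[:,:2\]/L=np.array(L)[:,:2]*1e-3/' h.py
python3 - <<'E'
from h import *
L=[(130,0)]*3+[(-139.9,17.5)]*4+[(20,67)]*2+[(20,-80)]*3
W=[(.6766,-.0766),(.6756,-.0754),(.6753,-.077),(.4216,.010),(.4233,.007),(.421,.0104),(.4255,.0076),(.5862,.0123),(.5868,.0143),(.553,-.1248),(.5555,-.1242),(.5541,-.1228)]
fr=fit(L,W); print(fr)
for l,x in zip(L,W): print(inF(fr,(*x,0)),l)
print(F(fr,20,67,58), F(fr,20,-80,58))
E
```

```text
(np.float64(-0.25419912322590726), array([ 0.55257636, -0.04348827]))
[128.4  -0.9   0. ] (130, 0)
[1.271e+02 1.000e-01 0.000e+00] (130, 0)
[127.2  -1.6   0. ] (130, 0)
[-140.2   18.8    0. ] (-139.9, 17.5)
[-137.8   16.4    0. ] (-139.9, 17.5)
[-140.9   19.1    0. ] (-139.9, 17.5)
[-135.8   17.5    0. ] (-139.9, 17.5)
[18.5 62.5  0. ] (20, 67)
[18.6 64.5  0. ] (20, 67)
[ 20.9 -78.6   0. ] (20, -80)
[ 23.1 -77.4   0. ] (20, -80)
[ 21.4 -76.4   0. ] (20, -80)
[0.58878217 0.01632928 0.058     ] [ 0.55181603 -0.12594687  0.058     ]
```

Call:
{"method": "play_rows", "body": {"targets": [[[20,33,-10],[0,0,0],18],[[40,66,-40],[0,0,0],18],[[60,98,-70],[0,0,0],18],[[81,131,-100],[0,0,0],18],[[81,131,-134],[0,0,-0.5],18]]}}

```text
time_s: 3.92
tcp_pos: [0.5889, 0.014, 0.0936]
tcp_rot: [-3.14, -0.004, -0.254]
force: [1.4, -1.0, 0.9]
opening: 0.0643
finger_force: 0.0
```

Call:
{"method": "play_rows", "body": {"targets": [[[0,0,0],[0,0,0],18],[[0,0,0],[0,0,0],18],[[0,0,0],[0,0,0],18],[[0,0,0],[0,0,0],18],[[0,0,0],[0,0,0],18]]}}

```text
time_s: 4.33
tcp_pos: [0.5872, 0.0103, 0.0947]
tcp_rot: [-3.141, -0.003, -0.256]
force: [0.3, 0.8, -0.9]
opening: 0.0307
finger_force: 0.0
```

Run:
```python
from h import *
s=st(); ims=[]
for n in("top","side"):
    c=eyes.camera(n)
    for t in "guard_handle guard_hinge".split():
        for d in spot_point(c,t)[:2]:
            p=w(c,d["location"]); print(n,t,p.round(4),round(d["confidence"],2))
    u=px(c,s["tcp_pos"]).astype(int); print(u)
    a=c["pixels"][u[1]-30:u[1]+30,u[0]-40:u[0]+40]; ims.append(cv2.resize(a,(400,300),interpolation=cv2.INTER_CUBIC))
cv2.imwrite("pics/h1.png",np.hstack(ims))
```

```text
t 4.33 tcp [587.2  10.3  94.7] rot [-180.    -0.2  -14.7] F [ 0.3  0.8 -0.9] op 30.7 ff 0.0
top guard_handle [0.5861 0.0152 0.055 ] 0.51
[254 197]
side guard_handle [0.5904 0.0213 0.0576] 0.81
side guard_hinge [0.4595 0.2387 0.0236] 0.7
side guard_hinge [ 0.5539 -0.1257  0.0547] 0.66
[260 193]
```

View pics/h1.png

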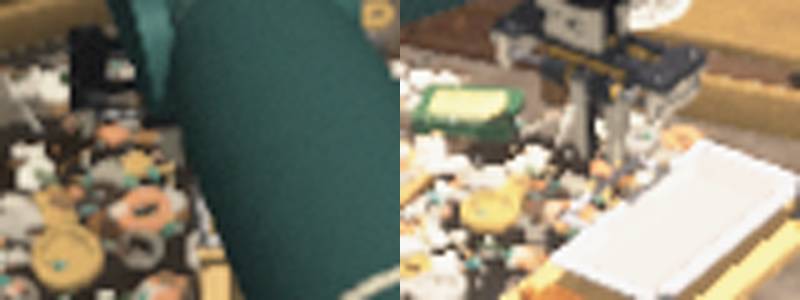

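Call:
{"method": "play_rows", "body": {"targets": [[[1,6,0],[0,0,0],18],[[1,6,-8],[0,0,0],18],[[1,6,-16],[0,0,0],18],[[1,6,-24],[0,0,0],18],[[1,6,-24],[0,0,0],18]]}}

```text
time_s: 5.05
tcp_pos: [0.5865, 0.0172, 0.0659]
tcp_rot: [3.141, 0.003, -0.255]
force: [-1.5, -0.1, 0.1]
opening: 0.0182
finger_force: 0.0
```

Call:
{"method": "play_rows", "body": {"targets": [[[0,0,-5],[0,0,0],18],[[0,0,-10],[0,0,0],18],[[0,0,-14],[0,0,0],18],[[0,0,-14],[0,0,0],18],[[0,0,-14],[0,0,0],18]]}}

```text
time_s: 5.47
tcp_pos: [0.5875, 0.0171, 0.0543]
tcp_rot: [3.142, 0.0, -0.256]
force: [0.1, -0.4, 1.2]
opening: 0.0179
finger_force: 0.0
```

Call:
{"method": "play_rows", "body": {"targets": [[[0,0,-4],[0,0,0],18],[[0,0,-8],[0,0,0],18],[[0,0,-10],[0,0,0],18],[[0,0,-10],[0,0,0],18],[[0,0,-10],[0,0,0],18]]}}

```text
time_s: 5.88
tcp_pos: [0.5875, 0.0172, 0.0444]
tcp_rot: [3.142, 0.0, -0.255]
force: [0.3, 0.0, 1.0]
opening: 0.0179
finger_force: 0.0
```

Call:
{"method": "play_rows", "body": {"targets": [[[0,0,0],[0,0,0],0],[[0,0,0],[0,0,0],0],[[0,0,0],[0,0,0],0],[[0,0,0],[0,0,0],0],[[0,0,0],[0,0,0],0]], "newtons": 12}}

```text
time_s: 6.3
tcp_pos: [0.5875, 0.0165, 0.0446]
tcp_rot: [3.14, -0.0, -0.256]
force: [-1.5, -5.5, 0.5]
opening: 0.0094
finger_force: 12.0
```

Call:
{"method": "play_rows", "body": {"targets": [[[-0.3,-1,18],[0,0,0],0],[[-1,-4.4,36.4],[0,0,0],0],[[-2.6,-10,54],[0,0,0],0],[[-4.5,-17.4,70.5],[0,0,0],0],[[-7,-27,86],[0,0,0],0]]}}

```text
time_s: 6.72
tcp_pos: [0.58, -0.0099, 0.1311]
tcp_rot: [3.142, 0.001, -0.255]
force: [-2.3, -1.1, -3.5]
opening: 0.0097
finger_force: 12.0
```

Call:
{"method": "play_rows", "body": {"targets": [[[-3,-11,14],[0,0,0],0],[[-6,-24,27],[0,0,0],0],[[-10,-38.5,38],[0,0,0],0],[[-14,-54,46.5],[0,0,0],0],[[-18.3,-70.5,53.5],[0,0,0],0]]}}

```text
time_s: 7.13
tcp_pos: [0.5623, -0.0809, 0.1858]
tcp_rot: [-3.141, -0.002, -0.255]
force: [0.9, 2.9, 2.1]
opening: 0.0093
finger_force: 12.0
```

Call:
{"method": "play_rows", "body": {"targets": [[[-4.5,-17.2,4.7],[0,0,0],0],[[-9,-35,7],[0,0,0],0],[[-13.7,-52.6,7.3],[0,0,0],0],[[-18.3,-70.3,5],[0,0,0],0],[[-22.7,-87.5,0.7],[0,0,0],0]]}}

```text
time_s: 7.55
tcp_pos: [0.5394, -0.1692, 0.1858]
tcp_rot: [3.142, -0.002, -0.256]
force: [1.9, 0.6, 0.2]
opening: 0.0095
finger_force: 12.0
```

Call:
{"method": "play_rows", "body": {"targets": [[[-4.4,-16.6,-6.5],[0,0,0],0],[[-8.4,-32.2,-15.2],[0,0,0],0],[[-12.2,-46.8,-25.8],[0,0,0],0],[[-15.6,-60,-38.2],[0,0,0],0],[[-18.6,-71.4,-52.2],[0,0,0],0]]}}

```text
time_s: 7.97
tcp_pos: [0.5207, -0.2407, 0.1323]
tcp_rot: [3.141, -0.001, -0.256]
force: [2.0, 0.5, -0.4]
opening: 0.0098
finger_force: 12.0
```

Call:
{"method": "play_rows", "body": {"targets": [[[-2,-8,-12],[0,0,0],0],[[-2,-8,-12],[0,0,0],22],[[-2,-8,-12],[0,0,0],22],[[-2,-8,10],[0,0,0],22],[[-2,-8,40],[0,0,0],93]]}}

```text
time_s: 8.38
tcp_pos: [0.5181, -0.2463, 0.1706]
tcp_rot: [-3.14, 0.004, -0.255]
force: [0.4, -0.9, 0.4]
opening: 0.0247
finger_force: 0.0
```

Call:
{"method": "play_rows", "body": {"targets": [[[0,0,25],[0,0,0],93],[[-10,-20,40],[0,0,0],93],[[-40,-40,40],[0,0,0],93],[[-70,-60,40],[0,0,0],93],[[-70,-60,40],[0,0,0],93]]}}

```text
time_s: 8.8
tcp_pos: [0.4461, -0.3092, 0.2132]
tcp_rot: [3.14, -0.0, -0.257]
force: [0.8, 1.0, 1.1]
opening: 0.0573
finger_force: 0.0
```

Run:
```python
from h import *
s=st(); ims=[]
for n in("top","side"):
    c=eyes.camera(n); cv2.imwrite(f"pics/{n}2.png",c["pixels"])
    for t in "bay_end wedge_home guard_handle charcoal_0_mid packer_0_mid".split():
        for d in spot_point(c,t)[:3]:
            p=w(c,d["location"]); print(n,t,p.round(4),px(c,p).round(),round(d["confidence"],2))
    for r in regions_of(c,"charcoal_0_mid")[:4]:
        m=r["region"].astype(np.uint8); v,u=np.nonzero(m); rc=cv2.minAreaRect(np.stack([u,v],1).astype(np.float32)); print(n,"reg",rc,round(r["confidence"],2))
a=cv2.imread("pics/side2.png")[130:320,100:376]; cv2.imwrite("pics/s2.png",cv2.resize(a,(800,550),interpolation=cv2.INTER_CUBIC))
```

```text
t 8.80 tcp [ 446.1 -309.2  213.2] rot [179.9  -0.  -14.7] F [0.8 1.  1.1] op 57.3 ff 0.0
top bay_end [ 0.6743 -0.0766  0.0184] [269. 185.] 0.95
top wedge_home [0.4226 0.0097 0.037 ] [269. 240.] 0.9
top wedge_home [0.7111 0.3372 0.0448] [166. 202.] 0.34
top guard_handle [ 0.5171 -0.2586  0.1212] [328. 188.] 0.77
top packer_0_mid [0.3878 0.3449 0.0148] [184. 278.] 0.58
top reg ((174.5, 249.99996948242188), (12.965337753295898, 20.55480194091797), 71.56504821777344) 0.35
side bay_end [ 0.6743 -0.0773  0.0219] [286. 200.] 0.94
side wedge_home [0.4199 0.004  0.0347] [247. 226.] 0.56
side guard_handle [ 0.5212 -0.2531  0.1223] [312. 208.] 0.76
side charcoal_0_mid [ 0.5718 -0.3561  0.0166] [338. 227.] 0.46
side reg ((337.0, 227.0), (10.0, 16.0), 90.0) 0.8
```

View pics/s2.png

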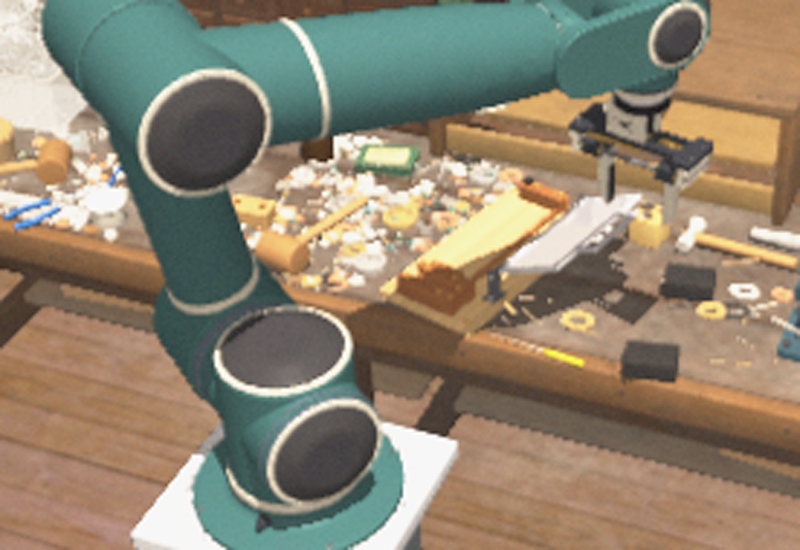

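```bash
cat >> h.py <<'E'
from scipy.optimize import minimize
def sil(c,x,y,yaw,dims,z0,S=8,org=None,win=40):
    a,b,h=np.array(dims)/2; cs,sn=np.cos(yaw),np.sin(yaw)
    P=[px(c,(x+cs*i*a-sn*j*b,y+sn*i*a+cs*j*b,z0+h+k*h)) for i in(-1,1) for j in(-1,1) for k in(-1,1)]
    P=((np.array(P)-org+.5)*S).astype(np.float32); hu=cv2.convexHull(P)
    m=np.zeros((win*S,win*S),np.float32); cv2.fillConvexPoly(m,np.round(hu*16).astype(np.int32),1,shift=4)
    return cv2.resize(m,(win,win),interpolation=cv2.INTER_AREA)
def fitbox(cs,masks,x0,y0,dims,z0=0,win=40):
    "masks: functions of bgr window -> float mask"
    data=[]
    for c in cs:
        o=np.round(px(c,(x0,y0,z0+dims[2]/2))).astype(int)-win//2
        data.append((c,o,masks(c["pixels"][o[1]:o[1]+win,o[0]:o[0]+win])))
    def cost(p):
        return sum(np.abs(sil(c,p[0],p[1],p[2],dims,z0,org=o,win=win)-m).sum() for c,o,m in data)
    best=None
    for yaw in np.arange(0,np.pi,np.pi/8):
        r=minimize(cost,[x0,y0,yaw],method="Nelder-Mead",options=dict(initial_simplex=[[x0,y0,yaw],[x0+.008,y0,yaw],[x0,y0+.008,yaw],[x0,y0,yaw+.25]],maxiter=150))
        if best is None or r.fun<best.fun: best=r
    return best.x[:2].round(4),(np.degrees(best.x[2])+90)%180-90,best.fun,[d[2].sum() for d in data]
def dark(im):
    g=im.max(2).astype(np.float32); m=np.clip((85-g)/45,0,1)
    n,l,s,cc=cv2.connectedComponentsWithStats((m>.5).astype(np.uint8)); h=im.shape[0]//2
    k=min(range(1,n),key=lambda i:np.hypot(*(cc[i]-h))-.05*s[i,4]); return m*cv2.dilate((l==k).astype(np.uint8),np.ones((3,3)))
E
python3 - <<'E'
from h import *
cs=[]
for n in("top","side"):
    c=eyes.camera(n); print(c["xyz"],c["attitude"]); c["pixels"]=cv2.imread(f"pics/{n}1.png"); cs.append(c)
for x,y in((.572,-.356),(.37,-.356)):
    print(fitbox(cs,dark,x,y,(.05,.075,.032)))
    for c in cs: print(fitbox([c],dark,x,y,(.05,.075,.032)))
E
```

```text
[-0.40875531  0.25928794  1.58089088] [-2.55548251  0.00656222 -1.90156535]
[-1.27422561 -0.81266103  1.44587188] [-2.17479099  0.01359512 -1.19695612]
(array([ 0.5675, -0.3502]), np.float64(13.627046844958883), np.float64(305.0263977050781), [np.float32(215.06668), np.float32(3.4666667)])
(array([ 0.567 , -0.3505]), np.float64(14.861717463782725), np.float64(78.10243225097656), [np.float32(215.06668)])
(array([ 0.5913, -0.3406]), np.float64(-76.08015545480498), np.float64(187.9864501953125), [np.float32(3.4666667)])
(array([ 0.374 , -0.3503]), np.float64(15.151013116163298), np.float64(350.4569091796875), [np.float32(238.86667), np.float32(3.466667)])
(array([ 0.3738, -0.3503]), np.float64(14.333241863078712), np.float64(86.7923583984375), [np.float32(238.86667)])
(array([ 0.4618, -0.4675]), np.float64(21.909890511015305), np.float64(3.4666669368743896), [np.float32(3.466667)])
```

```bash
sed -i 's/k=min(range(1,n)/k=min([i for i in range(1,n) if s[i,4]>40]/' h.py
python3 - <<'E'
from h import *
cs=[];pan=[]
for n in("top","side"):
    c=eyes.camera(n); c["pixels"]=cv2.imread(f"pics/{n}1.png"); cs.append(c)
for x,y in((.572,-.356),(.37,-.356)):
    print(fitbox(cs,dark,x,y,(.05,.075,.032)))
    for c in cs:
        print(fitbox([c],dark,x,y,(.05,.075,.032)))
        o=np.round(px(c,(x,y,.016))).astype(int)-20; im=c["pixels"][o[1]:o[1]+40,o[0]:o[0]+40]
        pan.append(np.vstack([cv2.resize(im,(200,200)),cv2.cvtColor(cv2.resize((dark(im)*255).astype(np.uint8),(200,200)),cv2.COLOR_GRAY2BGR)]))
cv2.imwrite("pics/m.png",np.hstack(pan))
E
```

```text
Traceback (most recent call last):
  File "h.py", line 36, in fitbox
    data.append((c,o,masks(c["pixels"][o[1]:o[1]+win,o[0]:o[0]+win])))
                     ~~~~~^^^^^^^^^^^^^^^^^^^^^^^^^^^^^^^^^^^^^^^^^^
  File "h.py", line 47, in dark
    k=min([i for i in range(1,n) if s[i,4]>40],key=lambda i:np.hypot(*(cc[i]-h))-.05*s[i,4]); return m*cv2.dilate((l==k).astype(np.uint8),np.ones((3,3)))
ValueError: min() iterable argument is empty
```

Run:
```python
from h import *
for n,u,v in(("side",338,226),("side",324,254),("top",342,187),("top",363,226)):
    a=cv2.imread(f"pics/{n}1.png"); print(n,a[v-9:v+9:3,u-12:u+13:3].max(2))
```

```text
side [[176 167 142 144 162 162 165 143  83]
 [165 166 158 166 160 169 164 160 219]
 [177 136  87  86  86  87  86 149 159]
 [169 127  94  86  88  87  85 148 160]
 [170  66  67  66  72  77  81 159 166]
 [159  80  61  64  65  68  73 166 165]]
side [[184 189 189 175 180 174 180 183 179]
 [181 163 100 109 123 143 144 162 177]
 [179 115  86  93  88  89  87  84 175]
 [157  84  95  91  91  88  92  81 186]
 [188  70  69  68  68  72  77  85 179]
 [159  92  86  73  63  64  65 135 166]]
top [[104 112 112 113 106  89  91 102 224]
 [107 104 111  87  52  50  52 105 224]
 [112  76  50  55  52  53  51  57 105]
 [ 86  23  52  55  50  53  52  50  99]
 [ 96  28  38  57  57  44  33  36 177]
 [110  49  18  37  33  42  80 153 132]]
top [[127 125 115 116  91  50 107 126 127]
 [129 114  96  59  52  51  51 106 119]
 [116  59  53  51  52  49  54  54  95]
 [ 36  42  51  56  51  53  55  42 131]
 [ 49  23  49  56  58  49  34  83 130]
 [113  50  22  47  32  84 127 107  88]]
```

```bash
python3 - <<'E'
s=open('h.py').read()
s=s.replace("np.clip((85-g)/45,0,1)","np.clip((T+20-g)/40,0,1)").replace("def dark(im):","def dark(im):\n    T=.5*(np.percentile(im.max(2),75)+np.percentile(im.max(2)[17:23,17:23],50))")
open('h.py','w').write(s)
E
cat > fc.py <<'E'
from h import *
def go(tag,pts,save=None):
    cs=[];pan=[]
    for n in("top","side"):
        c=eyes.camera(n); c["pixels"]=cv2.imread(f"pics/{n}{tag}.png"); cs.append(c)
    for x,y in pts:
        for c in cs:
            print(fitbox([c],dark,x,y,(.05,.075,.032)))
        print(r:=fitbox(cs,dark,x,y,(.05,.075,.032)))
        for c in cs:
            o=np.round(px(c,(x,y,.016))).astype(int)-20; im=c["pixels"][o[1]:o[1]+40,o[0]:o[0]+40]
            k=cv2.cvtColor((dark(im)*255).astype(np.uint8),cv2.COLOR_GRAY2BGR)
            k[...,2]=255*sil(c,r[0][0],r[0][1],np.radians(r[1]),(.05,.075,.032),0,org=o)
            pan.append(np.vstack([cv2.resize(im,(200,200)),cv2.resize(k,(200,200))]))
    cv2.imwrite(f"pics/m{tag}.png",np.hstack(pan))
E
python3 -c "
from fc import *
go('1',((.572,-.356),(.37,-.356)))"
```

```text
(array([ 0.5673, -0.3515]), np.float64(10.124821374975511), np.float64(24.628125), [np.float64(293.6)])
(array([ 0.5661, -0.3546]), np.float64(8.731861582146863), np.float64(21.096875), [np.float64(231.28750000000002)])
(array([ 0.5669, -0.353 ]), np.float64(7.984318729321842), np.float64(52.70937500000001), [np.float64(293.6), np.float64(231.28750000000002)])
(array([ 0.3738, -0.3514]), np.float64(14.243416626891218), np.float64(188.10000000000002), [np.float64(491.4)])
(array([ 0.3722, -0.3545]), np.float64(11.258991432996396), np.float64(29.934375000000003), [np.float64(258.89374999999995)])
(array([ 0.3742, -0.3524]), np.float64(15.127971136751796), np.float64(227.02187500000002), [np.float64(491.4), np.float64(258.89374999999995)])
```

View pics/m1.png

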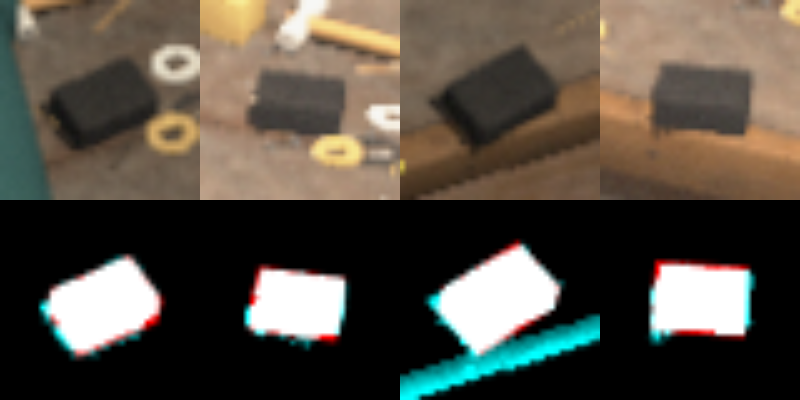

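Call:
{"method": "play_rows", "body": {"targets": [[[24,-9,0],[0,0,-6.7],93],[[48,-18,0],[0,0,-13.4],93],[[72,-27,0],[0,0,-20],93],[[96,-36,0],[0,0,-26.7],93],[[121,-44,-10],[0,0,-33.4],93]]}}

```text
time_s: 10.22
tcp_pos: [0.5715, -0.3521, 0.2042]
tcp_rot: [-3.141, -0.003, -0.844]
force: [0.1, 0.7, 1.1]
opening: 0.0929
finger_force: 0.0
```

Call:
{"method": "play_rows", "body": {"targets": [[[0,0,-25],[0,0,-6.7],93],[[0,0,-50],[0,0,-13.4],93],[[0,0,-75],[0,0,-20],93],[[0,0,-100],[0,0,-26.7],93],[[0,0,-120],[0,0,-33.3],93]]}}

```text
time_s: 10.63
tcp_pos: [0.5695, -0.351, 0.0803]
tcp_rot: [3.141, 0.001, -1.425]
force: [-0.3, 0.2, 0.3]
opening: 0.0933
finger_force: 0.0
```

Run:
```python
from h import *
st()
for n in("top","side"):
    c=eyes.camera(n); cv2.imwrite(f"pics/{n}3.png",c["pixels"])
    for t in ["charcoal_0_mid","guard_handle"]:
        for d in spot_point(c,t)[:3]:
            p=w(c,d["location"]); print(n,t,p.round(4),px(c,p).round(),round(d["confidence"],2))
```

```text
t 10.63 tcp [ 569.5 -351.    80.3] rot [ 1.799e+02  1.000e-01 -8.170e+01] F [-0.3  0.2  0.3] op 93.3 ff 0.0
top guard_handle [ 0.5181 -0.2568  0.1215] [327. 188.] 0.57
side charcoal_0_mid [ 0.5728 -0.359   0.0171] [339. 227.] 0.48
side charcoal_0_mid [ 0.675  -0.0768  0.0215] [286. 200.] 0.18
side guard_handle [ 0.5182 -0.2519  0.1232] [312. 208.] 0.81
side guard_handle [0.7107 0.336  0.0464] [209. 176.] 0.63
```

Call:
{"method": "play_rows", "body": {"targets": [[[-2,-3,-25],[0,0,0],93],[[-2,-3,-45],[0,0,0],93],[[-2,-3,-58],[0,0,0],93],[[-2,-3,-68],[0,0,0],93],[[-2,-3,-68],[0,0,0],70]]}}

```text
time_s: 11.35
tcp_pos: [0.5676, -0.354, 0.0133]
tcp_rot: [3.14, 0.001, -1.419]
force: [0.4, 0.2, 0.1]
opening: 0.0895
finger_force: 0.0
```

Call:
{"method": "play_rows", "body": {"targets": [[[0,0,0],[0,0,0],30],[[0,0,0],[0,0,0],30],[[0,0,0],[0,0,0],30],[[0,0,0],[0,0,0],30],[[0,0,0],[0,0,0],30]], "newtons": 25}}

```text
time_s: 11.77
tcp_pos: [0.5682, -0.3544, 0.0152]
tcp_rot: [-3.141, -0.001, -1.419]
force: [0.0, -0.1, -0.3]
opening: 0.0576
finger_force: 0.0
```

Call:
{"method": "play_rows", "body": {"targets": [[[0,0,0],[0,0,0],30],[[0,0,5],[0,0,0],30],[[0,0,15],[0,0,0],30],[[0,0,30],[0,0,0],30],[[0,0,60],[0,0,0],30]]}}

```text
time_s: 12.18
tcp_pos: [0.5669, -0.3535, 0.0734]
tcp_rot: [3.139, 0.003, -1.42]
force: [-0.1, 0.2, -1.2]
opening: 0.0496
finger_force: 25.0
```

Call:
{"method": "play_rows", "body": {"targets": [[[0,0,38],[0,0,0],30],[[0,0,76],[0,0,6.7],30],[[0,0,114],[0,0,13.4],30],[[0,0,142],[0,0,20],30],[[0,15,142],[0,0,26.7],30]]}}

```text
time_s: 12.6
tcp_pos: [0.569, -0.3414, 0.2256]
tcp_rot: [-3.138, -0.01, -0.949]
force: [0.9, 0.9, -0.0]
opening: 0.0498
finger_force: 25.0
```

Call:
{"method": "play_rows", "body": {"targets": [[[6,35,0],[0,0,6.7],30],[[12,70,0],[0,0,13.4],30],[[18,105,0],[0,0,20],30],[[24,140,0],[0,0,26.7],30],[[30,175,0],[0,0,33.4],30]]}}

```text
time_s: 13.02
tcp_pos: [0.5978, -0.1626, 0.2184]
tcp_rot: [-3.141, -0.002, -0.365]
force: [0.5, -0.5, -0.1]
opening: 0.05
finger_force: 25.0
```

Call:
{"method": "play_rows", "body": {"targets": [[[6,35,0],[0,0,6.6],30],[[12,70,0],[0,0,6.6],30],[[18,103,0],[0,0,6.6],30],[[18,103,-25],[0,0,6.6],30],[[18,103,-50],[0,0,6.6],30]]}}

```text
time_s: 13.43
tcp_pos: [0.6169, -0.0594, 0.1691]
tcp_rot: [-3.141, -0.004, -0.253]
force: [-0.1, 0.0, -1.1]
opening: 0.0499
finger_force: 25.0
```

```bash
cat > fr.py <<'E'
from h import *
FR=(-0.2542,np.array([.55258,-.04349]))
E
python3 - <<'E'
from fr import *
s=st(); print(inF(FR,s["tcp_pos"]), (F(FR,70,1,60)*1e3).round(1))
E
```

```text
t 13.43 tcp [616.9 -59.4 169.1] rot [-180.    -0.3  -14.5] F [-0.1  0.  -1.1] op 49.9 ff 25.0
[ 66.2   0.8 169.1] [620.6 -60.1  60. ]
```

Call:
{"method": "play_rows", "body": {"targets": [[[0,0,-35],[0,0,0],30],[[0,0,-70],[0,0,0],30],[[0,0,-100],[0,0,0],30],[[0,0,-125],[0,0,0],30],[[0,0,-131],[0,0,0],30]]}}

```text
time_s: 13.85
tcp_pos: [0.6143, -0.061, 0.0327]
tcp_rot: [3.141, 0.004, -0.255]
force: [-16.0, 1.7, 28.8]
opening: 0.0499
finger_force: 25.0
```

Call:
{"method": "play_rows", "body": {"targets": [[[0,0,-2],[0,0,0],30],[[0,0,-3.5],[0,0,0],30],[[0,0,-4.5],[0,0,0],30],[[0,0,-5.5],[0,0,0],30],[[0,0,-5.5],[0,0,0],30]]}}

```text
time_s: 14.27
tcp_pos: [0.6169, -0.0614, 0.0328]
tcp_rot: [-3.141, -0.003, -0.255]
force: [-3.5, 0.6, 10.6]
opening: 0.0503
finger_force: 25.0
```

Call:
{"method": "play_rows", "body": {"targets": [[[0,0,4.5],[0,0,0],30],[[5,-1.3,5],[0,0,0],30],[[11,-3,5],[0,0,0],30],[[16,-4,5],[0,0,0],30],[[19,-5,5],[0,0,0],30]]}}

```text
time_s: 14.68
tcp_pos: [0.6358, -0.0665, 0.035]
tcp_rot: [-3.142, -0.0, -0.256]
force: [-0.2, -0.6, -1.0]
opening: 0.0499
finger_force: 25.0
```

Call:
{"method": "play_rows", "body": {"targets": [[[1,-0.3,0],[0,0,0],30],[[2,-0.5,0],[0,0,0],30],[[3,-0.8,0],[0,0,0],30],[[4,-1,0],[0,0,0],30],[[5,-1.3,0],[0,0,0],30]]}}

```text
time_s: 15.1
tcp_pos: [0.6399, -0.0675, 0.035]
tcp_rot: [3.142, 0.0, -0.255]
force: [-0.7, -0.2, 0.2]
opening: 0.0496
finger_force: 25.0
```

Run:
```python
from fr import *
s=st(); print(inF(FR,s["tcp_pos"]))
```

```text
t 15.10 tcp [639.9 -67.5  35. ] rot [180.    0.  -14.6] F [-0.7 -0.2  0.2] op 49.6 ff 25.0
[90.6 -1.3 35. ]
```

Call:
{"method": "play_rows", "body": {"targets": [[[1,0.7,0],[0,0,0],30],[[2,0.4,0],[0,0,0],30],[[3,0.2,0],[0,0,0],30],[[4,0,0],[0,0,0],30],[[5,-0.3,0],[0,0,0],30]]}}

```text
time_s: 15.52
tcp_pos: [0.6419, -0.0672, 0.0343]
tcp_rot: [3.141, 0.008, -0.255]
force: [-30.0, 5.3, 11.7]
opening: 0.0496
finger_force: 25.0
```

Call:
{"method": "play_rows", "body": {"targets": [[[-3.2,0.8,0],[0,0,0],30],[[-3.2,0.8,-2],[0,0,0],30],[[-3.2,0.8,-2.5],[0,0,0],30],[[-3.2,0.8,-2.5],[0,0,0],60],[[-3.2,0.8,-2.5],[0,0,0],60]]}}

```text
time_s: 15.93
tcp_pos: [0.642, -0.0671, 0.0326]
tcp_rot: [-3.142, -0.0, -0.255]
force: [-0.3, -0.1, -0.4]
opening: 0.0582
finger_force: 0.0
```

Call:
{"method": "play_rows", "body": {"targets": [[[0,0,0],[0,0,0],60],[[0,0,5],[0,0,0],70],[[0,0,30],[0,0,0],93],[[-10,3,60],[0,0,0],93],[[-50,-10,100],[0,0,0],93]]}}

```text
time_s: 16.35
tcp_pos: [0.6041, -0.0723, 0.1222]
tcp_rot: [-3.141, 0.0, -0.254]
force: [1.8, -0.3, 0.5]
opening: 0.082
finger_force: 0.0
```

Call:
{"method": "play_rows", "body": {"targets": [[[-25,-30,35],[0,0,-6.8],93],[[-50,-60,70],[0,0,-13.6],93],[[-75,-90,80],[0,0,-20.4],93],[[-100,-120,80],[0,0,-27],93],[[-125,-150,80],[0,0,-34],93]]}}

```text
time_s: 16.77
tcp_pos: [0.485, -0.2151, 0.2033]
tcp_rot: [-3.14, -0.003, -0.854]
force: [0.5, -1.1, -1.4]
opening: 0.0928
finger_force: 0.0
```

Call:
{"method": "play_rows", "body": {"targets": [[[-15,-30,0],[0,0,-6.8],93],[[-30,-60,0],[0,0,-13.6],93],[[-45,-90,0],[0,0,-20.4],93],[[-55,-110,-10],[0,0,-27],93],[[-60,-120,-40],[0,0,-29],93]]}}

```text
time_s: 17.18
tcp_pos: [0.4257, -0.3374, 0.1648]
tcp_rot: [-3.138, -0.006, -1.364]
force: [0.7, -0.4, 0.8]
opening: 0.0929
finger_force: 0.0
```

Run:
```python
from fr import *
from fc import go
s=st()
for n in("top","side"):
    c=eyes.camera(n); cv2.imwrite(f"pics/{n}4.png",c["pixels"])
    for t in ["charcoal_0_mid"]:
        for d in spot_point(c,t)[:4]:
            p=w(c,d["location"]); print(n,t,p.round(4),inF(FR,p),round(d["confidence"],2))
go('4',((.373,-.353),))
```

```text
t 17.18 tcp [ 425.7 -337.4  164.8] rot [-179.8   -0.3  -78.2] F [ 0.7 -0.4  0.8] op 92.9 ff 0.0
top charcoal_0_mid [ 0.6417 -0.0685  0.0281] [92.5 -1.8 28.1] 0.54
top charcoal_0_mid [ 0.5533 -0.1254  0.0575] [ 21.3 -79.1  57.5] 0.51
(array([ 0.3594, -0.3574]), np.float64(64.49214995960762), np.float64(297.975), [np.float64(507.96250000000003)])
(array([ 0.3745, -0.3535]), np.float64(10.429208565771319), np.float64(226.071875), [np.float64(460.075)])
(array([ 0.3715, -0.3538]), np.float64(20.693176433235323), np.float64(565.9124999999999), [np.float64(507.96250000000003), np.float64(460.075)])
```

Call:
{"method": "play_rows", "body": {"targets": [[[-18,-5,-30],[0,0,0],93],[[-36,-11,-65],[0,0,0],93],[[-53,-16,-100],[0,0,0],93],[[-53,-16,-130],[0,0,0],93],[[-53,-16,-145],[0,0,0],93]]}}

```text
time_s: 17.9
tcp_pos: [0.3721, -0.349, 0.0137]
tcp_rot: [3.141, 0.001, -1.354]
force: [0.5, 0.8, -1.2]
opening: 0.0928
finger_force: 0.0
```

Call:
{"method": "play_rows", "body": {"targets": [[[0,0,-5],[0,0,0],93],[[0,0,-7],[0,0,0],93],[[0,0,-7],[0,0,0],30],[[0,0,-7],[0,0,0],30],[[0,0,-7],[0,0,0],30]]}}

```text
time_s: 18.32
tcp_pos: [0.3736, -0.3505, 0.0103]
tcp_rot: [-3.14, -0.002, -1.354]
force: [-0.2, -0.4, -0.4]
opening: 0.0776
finger_force: 0.0
```

Call:
{"method": "play_rows", "body": {"targets": [[[0,0,0],[0,0,0],30],[[0,0,0],[0,0,0],30],[[0,0,0],[0,0,0],30],[[0,0,0],[0,0,0],30],[[0,0,0],[0,0,0],30]]}}

```text
time_s: 18.73
tcp_pos: [0.3729, -0.3501, 0.009]
tcp_rot: [-3.141, -0.0, -1.355]
force: [1.0, 1.2, 3.1]
opening: 0.0499
finger_force: 25.0
```

Call:
{"method": "play_rows", "body": {"targets": [[[0,0,0],[0,0,0],58],[[0,0,0],[0,0,0],58],[[0,-3,4],[0,0,0],58],[[0,-3,4],[0,0,0],58],[[0,-3,4],[0,0,0],30]]}}

```text
time_s: 19.15
tcp_pos: [0.3729, -0.3533, 0.0131]
tcp_rot: [-3.141, -0.0, -1.355]
force: [-0.2, -0.9, -0.5]
opening: 0.0551
finger_force: 0.0
```

Call:
{"method": "play_rows", "body": {"targets": [[[0,0,0],[0,0,0],30],[[0,0,0],[0,0,0],30],[[0,0,0],[0,0,0],30],[[0,0,10],[0,0,0],30],[[0,0,35],[0,0,0],30]]}}

```text
time_s: 19.57
tcp_pos: [0.3716, -0.3517, 0.0456]
tcp_rot: [3.139, 0.005, -1.355]
force: [-0.1, -0.2, -1.3]
opening: 0.0498
finger_force: 25.0
```

Call:
{"method": "play_rows", "body": {"targets": [[[0,0,38],[0,0,0],30],[[0,0,76],[0,0,6],30],[[0,0,114],[0,0,12.7],30],[[0,0,160],[0,0,19],30],[[6,15,170],[0,0,25.7],30]]}}

```text
time_s: 19.98
tcp_pos: [0.3789, -0.3397, 0.2245]
tcp_rot: [-3.141, -0.006, -0.902]
force: [0.4, 0.9, 0.4]
opening: 0.0496
finger_force: 25.0
```

Run:
```python
from fr import *
s=st(); print(inF(FR,s["tcp_pos"]), (F(FR,8,1,100)*1e3).round(1))
```

```text
t 19.98 tcp [ 378.9 -339.7  224.5] rot [-180.    -0.4  -51.7] F [0.4 0.9 0.4] op 49.6 ff 25.0
[ -93.6 -330.4  224.5] [560.6 -44.5 100. ]
```

Call:
{"method": "play_rows", "body": {"targets": [[[20,32,0],[0,0,6.5],30],[[40,64,0],[0,0,13],30],[[60,96,0],[0,0,19.5],30],[[80,128,0],[0,0,26],30],[[100,160,0],[0,0,32.5],30]]}}

```text
time_s: 20.4
tcp_pos: [0.4792, -0.1762, 0.2185]
tcp_rot: [-3.142, -0.0, -0.334]
force: [0.7, -1.1, -1.8]
opening: 0.0496
finger_force: 25.0
```

Call:
{"method": "play_rows", "body": {"targets": [[[20,33,0],[0,0,4.6],30],[[40,67,0],[0,0,4.6],30],[[60,100,-10],[0,0,4.6],30],[[80,133,-35],[0,0,4.6],30],[[80,133,-70],[0,0,4.6],30]]}}

```text
time_s: 20.82
tcp_pos: [0.5619, -0.0409, 0.1506]
tcp_rot: [-3.14, -0.005, -0.256]
force: [0.8, -1.1, -1.0]
opening: 0.0499
finger_force: 25.0
```

Run:
```python
from fr import *
s=st(); print(inF(FR,s["tcp_pos"]))
```

```text
t 20.82 tcp [561.9 -40.9 150.6] rot [-179.9   -0.3  -14.6] F [ 0.8 -1.1 -1. ] op 49.9 ff 25.0
[  8.3   4.8 150.6]
```

Call:
{"method": "play_rows", "body": {"targets": [[[-1,-4,-38],[0,0,0],30],[[-1,-4,-75],[0,0,0],30],[[-1,-4,-100],[0,0,0],30],[[-1,-4,-112],[0,0,0],30],[[-1,-4,-115],[0,0,0],30]]}}

```text
time_s: 21.23
tcp_pos: [0.5568, -0.0488, 0.0312]
tcp_rot: [3.141, 0.003, -0.259]
force: [-0.1, -0.2, -0.7]
opening: 0.0498
finger_force: 25.0
```

Call:
{"method": "play_rows", "body": {"targets": [[[1,-0.3,0],[0,0,0],30],[[2.5,-0.7,0],[0,0,0],30],[[4,-1,0],[0,0,0],30],[[5,-1.3,0],[0,0,0],30],[[6,-1.6,0],[0,0,0],30]]}}

```text
time_s: 21.65
tcp_pos: [0.5645, -0.0508, 0.0339]
tcp_rot: [-3.141, -0.002, -0.259]
force: [-0.5, 0.2, -1.6]
opening: 0.0499
finger_force: 25.0
```

Run:
```python
from fr import *
s=st(); print(inF(FR,s["tcp_pos"]))
```

```text
t 21.65 tcp [564.5 -50.8  33.9] rot [-1.80e+02 -1.00e-01 -1.48e+01] F [-0.5  0.2 -1.6] op 49.9 ff 25.0
[13.4 -4.1 33.9]
```

Call:
{"method": "play_rows", "body": {"targets": [[[0.9,3.4,0],[0,0,0],30],[[1.9,3.1,0],[0,0,0],30],[[2.9,2.8,0],[0,0,0],30],[[3.9,2.6,0],[0,0,0],30],[[4.4,2.4,0],[0,0,0],30]]}}

```text
time_s: 22.07
tcp_pos: [0.5661, -0.0474, 0.0322]
tcp_rot: [3.142, 0.006, -0.258]
force: [-21.7, 7.2, 9.7]
opening: 0.0497
finger_force: 25.0
```

Call:
{"method": "play_rows", "body": {"targets": [[[0.5,-0.1,0],[0,0,0],30],[[1,-0.3,0],[0,0,0],30],[[1.5,-0.4,0],[0,0,0],30],[[2,-0.5,0],[0,0,0],30],[[2.5,-0.6,0],[0,0,0],30]]}}

```text
time_s: 22.48
tcp_pos: [0.5676, -0.0478, 0.0319]
tcp_rot: [3.141, 0.009, -0.258]
force: [-28.0, 6.9, 11.3]
opening: 0.0501
finger_force: 25.0
```

Run:
```python
from fr import *
s=st(); print(inF(FR,s["tcp_pos"]))
```

```text
t 22.48 tcp [567.6 -47.8  31.9] rot [180.    0.5 -14.8] F [-28.    6.9  11.3] op 50.1 ff 25.0
[15.6 -0.4 31.9]
```

Call:
{"method": "play_rows", "body": {"targets": [[[-3,0.8,0],[0,0,0],30],[[-3,0.8,-1.5],[0,0,0],30],[[-3,0.8,-1.5],[0,0,0],60],[[-3,0.8,-1.5],[0,0,0],60],[[-3,0.8,-1.5],[0,0,0],60]]}}

```text
time_s: 22.9
tcp_pos: [0.5681, -0.0481, 0.0314]
tcp_rot: [-3.142, -0.001, -0.259]
force: [-0.3, 0.1, 0.6]
opening: 0.06
finger_force: 0.0
```

Call:
{"method": "play_rows", "body": {"targets": [[[0,0,5],[0,0,0],70],[[0,0,30],[0,0,0],80],[[0,0,70],[0,0,0],93],[[0,0,110],[0,0,0],93],[[0,20,150],[0,0,0],93]]}}

```text
time_s: 23.32
tcp_pos: [0.5676, -0.031, 0.1812]
tcp_rot: [3.141, -0.001, -0.261]
force: [1.3, -0.0, 0.1]
opening: 0.0884
finger_force: 0.0
```

```bash
cat > fp.py <<'E'
from fr import *
P=(.042,.075,.030)
def cams(tag):
    cs=[]
    for n in("top","side"):
        c=eyes.camera(n); cv2.imwrite(f"pics/{n}{tag}.png",c["pixels"]); cs.append(c)
    return cs
def regfit(c,cl,pts,dims,z0=0,conf=.2):
    out=[]
    for r in regions_of(c,cl):
        if r["confidence"]<conf: continue
        m=r["region"]; v,u=np.nonzero(m); q=ray(c,u.mean(),v.mean(),z0+dims[2]*.6)
        full=m.astype(np.float32)
        c2=dict(c); c2["pixels"]=full
        x=fitbox([c2],lambda a:a,q[0],q[1],dims,z0)
        print(cl,round(r["confidence"],2),len(u),q[:2].round(3),x)
E
python3 - <<'E'
from fp import *
st()
for c in cams('5'):
    regfit(c,"packer_0_mid",None,P)
    regfit(c,"charcoal_0_mid",None,(.05,.075,.032),.018)
    for t in ["packer_0_mid","charcoal_0_mid"]:
        for d in spot_point(c,t)[:4]:
            p=w(c,d["location"]); print(t,p.round(4),px(c,p).round(),inF(FR,p),round(d["confidence"],2))
a=cv2.imread("pics/top5.png")[180:300,120:300]; b=cv2.imread("pics/side5.png")[160:280,130:310]
cv2.imwrite("pics/v5.png",np.hstack([cv2.resize(a,(400,267),interpolation=cv2.INTER_CUBIC),cv2.resize(b,(400,267),interpolation=cv2.INTER_CUBIC)]))
E
```

```text
t 23.32 tcp [567.6 -31.  181.2] rot [ 1.80e+02 -1.00e-01 -1.49e+01] F [ 1.3 -0.   0.1] op 88.4 ff 0.0
packer_0_mid 0.72 324 [0.387 0.346] (array([0.3889, 0.3456]), np.float64(-8.491951813614378), np.float64(26.5625), [np.float32(324.0)])
packer_0_mid 0.63 345 [ 0.621 -0.255] (array([ 0.6535, -0.2579]), np.float64(89.35144048426397), np.float64(152.546875), [np.float32(335.0)])
charcoal_0_mid 0.25 1472 [ 0.523 -0.063] (array([0.505, 0.011]), np.float64(88.15442633752912), np.float64(121.28125), [np.float32(353.0)])
packer_0_mid [0.3905 0.3481 0.0146] [183. 277.] [-255.3  338.3   14.6] 0.64
packer_0_mid [0.7117 0.3367 0.0437] [166. 202.] [ 58.4 408.   43.7] 0.31
charcoal_0_mid [0.4182 0.5611 0.0217] [122. 288.] [-282.1  551.4   21.7] 0.72
packer_0_mid 0.56 195 [0.387 0.345] (array([0.3903, 0.3486]), np.float64(-11.093577871502134), np.float64(17.140625), [np.float32(195.0)])
packer_0_mid 0.51 170 [0.504 0.354] (array([0.5084, 0.3571]), np.float64(-0.23746442391828282), np.float64(18.65625), [np.float32(170.0)])
packer_0_mid 0.38 157 [0.736 0.349] (array([0.7341, 0.3502]), np.float64(-71.19963193383091), np.float64(31.90625), [np.float32(157.0)])
packer_0_mid 0.22 312 [0.457 0.241] (array([0.4319, 0.2553]), np.float64(5.686419532402624), np.float64(107.640625), [np.float32(297.0)])
charcoal_0_mid 0.71 116 [0.466 0.43 ] (array([0.4702, 0.4317]), np.float64(-55.17339480121069), np.float64(63.53125), [np.float32(116.0)])
charcoal_0_mid 0.66 258 [0.423 0.233] (array([0.4084, 0.2434]), np.float64(2.5715371931465114), np.float64(58.625), [np.float32(244.0)])
charcoal_0_mid 0.45 164 [ 0.649 -0.068] (array([ 0.6491, -0.0644]), np.float64(83.26108321537981), np.float64(52.046875), [np.float32(164.0)])
packer_0_mid [0.3869 0.349  0.0149] [174. 217.] [-259.1  338.2   14.9] 0.53
charcoal_0_mid [ 0.6456 -0.0702  0.0337] [282. 201.] [96.8 -2.4 33.7] 0.64
charcoal_0_mid [0.505  0.3503 0.0142] [186. 203.] [-145.1  369.2   14.2] 0.23
```

View pics/v5.png

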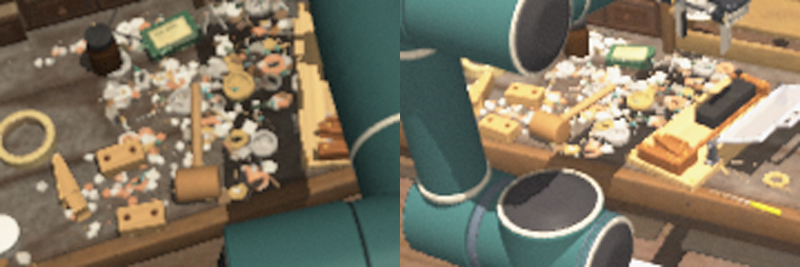

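Call:
{"method": "play_rows", "body": {"targets": [[[-12,25,0],[0,0,6.4],93],[[-24,50,0],[0,0,12.8],93],[[-36,75,0],[0,0,19.2],93],[[-48,100,0],[0,0,25.5],93],[[-60,126,0],[0,0,32],93]]}}

```text
time_s: 24.23
tcp_pos: [0.5069, 0.0973, 0.178]
tcp_rot: [-3.141, 0.001, 0.304]
force: [0.4, 0.2, 0.3]
opening: 0.0929
finger_force: 0.0
```

Call:
{"method": "play_rows", "body": {"targets": [[[-12,25,0],[0,0,6.4],93],[[-24,50,0],[0,0,12.8],93],[[-36,75,0],[0,0,19.2],93],[[-48,100,0],[0,0,25.5],93],[[-60,126,0],[0,0,32],93]]}}

```text
time_s: 24.65
tcp_pos: [0.4469, 0.2234, 0.1781]
tcp_rot: [-3.141, 0.001, 0.863]
force: [0.6, 0.1, 0.4]
opening: 0.0933
finger_force: 0.0
```

Call:
{"method": "play_rows", "body": {"targets": [[[-12,25,0],[0,0,6.4],93],[[-24,50,-10],[0,0,12.8],93],[[-36,75,-20],[0,0,19.2],93],[[-48,100,-50],[0,0,25.5],93],[[-59,126,-80],[0,0,31],93]]}}

```text
time_s: 25.07
tcp_pos: [0.3882, 0.3498, 0.0982]
tcp_rot: [3.14, -0.001, 1.405]
force: [0.8, 0.3, 0.6]
opening: 0.0926
finger_force: 0.0
```

Run:
```python
from fp import *
st()
for c in cams('6'):
    regfit(c,"packer_0_mid",None,P,conf=.4)
    for t in ["charcoal_0_mid"]:
        for d in spot_point(c,t)[:4]:
            p=w(c,d["location"]); print(t,p.round(4),px(c,p).round(),inF(FR,p),round(d["confidence"],2))
    regfit(c,"charcoal_0_mid",None,(.05,.075,.032),.018,conf=.4)
```

```text
t 25.07 tcp [388.2 349.8  98.2] rot [ 1.799e+02 -1.000e-01  8.050e+01] F [0.8 0.3 0.6] op 92.6 ff 0.0
packer_0_mid 0.62 140 [0.381 0.331] (array([0.3866, 0.3442]), np.float64(2.3219351264928605), np.float64(172.75), [np.float32(140.0)])
packer_0_mid 0.43 3641 [ 0.554 -0.114] (array([ 0.5079, -0.1078]), np.float64(-50.155713664426116), np.float64(1019.578125), [np.float32(1290.0)])
charcoal_0_mid [ 0.6414 -0.0665  0.0271] [269. 191.] [91.8  0.  27.1] 0.5
charcoal_0_mid [0.4202 0.0112 0.0375] [269. 241.] [-141.9   19.7   37.5] 0.37
charcoal_0_mid 0.46 181 [ 0.647 -0.07 ] (array([ 0.6598, -0.0739]), np.float64(72.70948950668554), np.float64(73.828125), [np.float32(181.0)])
packer_0_mid 0.71 191 [0.384 0.343] (array([0.3882, 0.3463]), np.float64(-8.360882875669546), np.float64(16.546875), [np.float32(191.0)])
charcoal_0_mid [ 0.6436 -0.07    0.0331] [282. 202.] [94.7 -2.8 33.1] 0.64
charcoal_0_mid 0.46 138 [ 0.653 -0.07 ] (array([ 0.6601, -0.0665]), np.float64(-88.77224612816616), np.float64(61.90625), [np.float32(138.0)])
```

Call:
{"method": "play_rows", "body": {"targets": [[[1,-3,-30],[0,0,0],93],[[1,-3,-60],[0,0,0],93],[[1,-3,-78],[0,0,0],93],[[1,-3,-86],[0,0,0],93],[[1,-3,-86],[0,0,0],30]]}}

```text
time_s: 25.88
tcp_pos: [0.3897, 0.3448, 0.0116]
tcp_rot: [-3.141, 0.001, 1.398]
force: [-0.2, 0.3, 0.4]
opening: 0.0896
finger_force: 0.0
```

Call:
{"method": "play_rows", "body": {"targets": [[[0,0,0],[0,0,0],25],[[0,0,0],[0,0,0],25],[[0,0,0],[0,0,0],25],[[0,0,0],[0,0,0],25],[[0,0,0],[0,0,0],25]]}}

```text
time_s: 26.3
tcp_pos: [0.39, 0.3458, 0.0133]
tcp_rot: [3.141, -0.001, 1.399]
force: [-0.0, 0.6, 0.7]
opening: 0.0575
finger_force: 0.0
```

Call:
{"method": "play_rows", "body": {"targets": [[[0,0,0],[0,0,0],25],[[0,0,0],[0,0,0],25],[[0,0,0],[0,0,0],25],[[0,0,0],[0,0,0],25],[[0,0,0],[0,0,0],25]]}}

```text
time_s: 26.72
tcp_pos: [0.3898, 0.3457, 0.0127]
tcp_rot: [3.142, -0.0, 1.399]
force: [-2.3, -0.6, 2.8]
opening: 0.042
finger_force: 24.8
```

Call:
{"method": "play_rows", "body": {"targets": [[[0,0,35],[0,0,0],25],[[0,0,75],[0,0,6],25],[[5,-20,110],[0,0,12],25],[[14,-52,118],[0,0,18.5],25],[[23,-84,118],[0,0,25],25]]}}

```text
time_s: 27.13
tcp_pos: [0.4136, 0.2617, 0.1339]
tcp_rot: [3.137, -0.001, 1.843]
force: [1.4, -0.4, -1.6]
opening: 0.042
finger_force: 24.8
```

Call:
{"method": "play_rows", "body": {"targets": [[[8,-31,0],[0,0,6.5],25],[[16,-62,0],[0,0,13],25],[[25,-93,0],[0,0,19.5],25],[[33,-124,0],[0,0,26],25],[[42,-155,0],[0,0,32.5],25]]}}

```text
time_s: 27.55
tcp_pos: [0.4547, 0.105, 0.1305]
tcp_rot: [3.141, 0.0, 2.408]
force: [0.8, -0.2, -0.5]
opening: 0.0418
finger_force: 24.8
```

Call:
{"method": "play_rows", "body": {"targets": [[[8,-29,0],[0,0,6.5],25],[[16,-58,0],[0,0,13],25],[[24,-87,0],[0,0,19.5],25],[[32,-115,0],[0,0,26],25],[[38,-135,0],[0,0,27.7],25]]}}

```text
time_s: 27.97
tcp_pos: [0.4929, -0.0306, 0.1304]
tcp_rot: [-3.141, 0.0, 2.892]
force: [0.6, 1.3, -0.4]
opening: 0.0416
finger_force: 24.8
```

Run:
```python
from fp import *
s=st();print(inF(FR,s["tcp_pos"]))
for c in cams('7'):
    for t in ["charcoal_0_mid","packer_0_mid"]:
        for d in spot_point(c,t)[:4]:
            p=w(c,d["location"]); print(t,p.round(4),px(c,p).round(),inF(FR,p),round(d["confidence"],2))
a=cv2.imread("pics/top7.png")[150:270,200:380]; b=cv2.imread("pics/side7.png")[160:280,190:370]
cv2.imwrite("pics/v7.png",np.hstack([cv2.resize(a,(400,267),interpolation=cv2.INTER_CUBIC),cv2.resize(b,(400,267),interpolation=cv2.INTER_CUBIC)]))
```

```text
t 27.97 tcp [492.9 -30.6 130.4] rot [-180.     0.   165.7] F [ 0.6  1.3 -0.4] op 41.6 ff 24.8
[-61.   -2.5 130.4]
charcoal_0_mid [ 0.6438 -0.0683  0.0311] [282. 202.] [94.5 -1.1 31.1] 0.72
charcoal_0_mid [ 0.5524 -0.0474 -0.0022] [270. 218.] [ 0.8 -3.8 -2.2] 0.6
packer_0_mid [ 0.4899 -0.0293  0.1315] [260. 200.] [-64.2  -2.1 131.5] 0.66
```

View pics/v7.png

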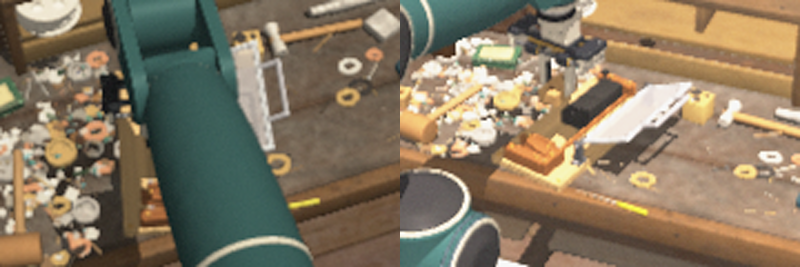

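Run:
```python
from fp import *
c=eyes.camera("side"); im=c["pixels"]
for x in (-104,-60,-20,0,17,54,92,128):
    q=px(c,F(FR,x,0,50)); u,v=q.round().astype(int); print(x,(q-[190,160])*2.22+[400,0],im[v,u])
```

```text
-104 [543.44952834 132.50873794] [ 92 130 164]
-60 [557.17836966 121.61466035] [ 92 133 171]
-20 [569.37147524 111.93921614] [64 67 73]
0 [575.36820823 107.18070282] [70 76 86]
17 [580.41420338 103.17661672] [74 81 89]
54 [591.2371778   94.58839574] [78 83 91]
92 [602.13074203  85.94416049] [76 81 89]
128 [612.24959251  77.91467427] [ 84 154 233]
```

Call:
{"method": "play_rows", "body": {"targets": [[[0,2,-15],[0,0,0],25],[[0,2,-30],[0,0,0],25],[[0,2,-45],[0,0,0],25],[[0,2,-55],[0,0,0],25],[[0,2,-60],[0,0,0],25]]}}

```text
time_s: 28.73
tcp_pos: [0.4921, -0.0257, 0.0692]
tcp_rot: [-3.141, -0.001, 2.887]
force: [0.6, -0.5, -0.4]
opening: 0.0418
finger_force: 24.8
```

Run:
```python
from fr import *
s=st();print(inF(FR,s["tcp_pos"]))
```

```text
t 28.73 tcp [492.1 -25.7  69.2] rot [-1.800e+02 -1.000e-01  1.654e+02] F [ 0.6 -0.5 -0.4] op 41.8 ff 24.8
[-63.    2.   69.2]
```

Call:
{"method": "play_rows", "body": {"targets": [[[0.5,-1.5,-10],[0,0,0],25],[[0.5,-1.5,-20],[0,0,0],25],[[0.5,-1.5,-28],[0,0,0],25],[[0.5,-1.5,-33],[0,0,0],25],[[0.5,-1.5,-36],[0,0,0],25]]}}

```text
time_s: 29.15
tcp_pos: [0.493, -0.0279, 0.0337]
tcp_rot: [-3.141, -0.001, 2.886]
force: [0.7, 0.4, 0.3]
opening: 0.042
finger_force: 24.8
```

Call:
{"method": "play_rows", "body": {"targets": [[[0,0,-1],[0,0,0],25],[[0,0,-2],[0,0,0],25],[[0,0,-2],[0,0,0],25],[[0,0,-2],[0,0,0],60],[[0,0,-2],[0,0,0],60]]}}

```text
time_s: 29.57
tcp_pos: [0.4935, -0.0279, 0.033]
tcp_rot: [3.141, 0.001, 2.886]
force: [-0.1, -0.6, 0.5]
opening: 0.0509
finger_force: 0.0
```

Run:
```python
from fr import *
s=st();print(inF(FR,s["tcp_pos"]))
```

```text
t 29.57 tcp [493.5 -27.9  33. ] rot [180.    0.  165.4] F [-0.1 -0.6  0.5] op 50.9 ff 0.0
[-61.1   0.2  33. ]
```

Call:
{"method": "play_rows", "body": {"targets": [[[0,0,5],[0,0,0],70],[[0,0,30],[0,0,0],80],[[0,0,70],[0,0,0],93],[[0,20,110],[0,0,6],93],[[-4,58,120],[0,0,12],93]]}}

```text
time_s: 29.98
tcp_pos: [0.491, 0.0285, 0.1587]
tcp_rot: [-3.141, 0.007, 3.096]
force: [2.1, 1.6, 1.3]
opening: 0.0839
finger_force: 0.0
```

Call:
{"method": "play_rows", "body": {"targets": [[[-4,39,0],[0,0,6],93],[[-8,78,0],[0,0,12],93],[[-12,117,0],[0,0,18],93],[[-16,156,0],[0,0,18],93],[[-20,195,0],[0,0,18],93]]}}

```text
time_s: 30.4
tcp_pos: [0.4686, 0.227, 0.1534]
tcp_rot: [3.142, 0.001, -2.873]
force: [0.9, 0.0, 0.6]
opening: 0.0928
finger_force: 0.0
```

Call:
{"method": "play_rows", "body": {"targets": [[[-4,35,0],[0,0,0],93],[[-8,70,0],[0,0,0],93],[[-12,105,0],[0,0,0],93],[[-14,120,0],[0,0,0],60],[[-14,120,0],[0,0,0],60]]}}

```text
time_s: 30.82
tcp_pos: [0.4545, 0.3477, 0.1527]
tcp_rot: [3.141, -0.0, -2.871]
force: [-0.4, -0.2, 0.6]
opening: 0.0843
finger_force: 0.0
```

Run:
```python
from fp import *
s=st()
for c in cams('8'):
    for t in ["wedge_mid","wedge_tail","packer_0_mid","charcoal_0_mid"]:
        for d in spot_point(c,t)[:3]:
            p=w(c,d["location"]); print(t,p.round(4),px(c,p).round(),inF(FR,p),round(d["confidence"],2))
    for r in regions_of(c,"wedge_mid")[:2]:
        v,u=np.nonzero(r["region"]); rc=cv2.minAreaRect(np.stack([u,v],1).astype(np.float32)); b=cv2.boxPoints(rc); print("wreg",r["confidence"],len(u),[ray(c,*k,.034)[:2].round(3) for k in b])
a=cv2.imread("pics/top8.png")[150:300,110:310]; b=cv2.imread("pics/side8.png")[150:300,130:330]
cv2.imwrite("pics/v8.png",np.hstack([cv2.resize(a,(400,300),interpolation=cv2.INTER_CUBIC),cv2.resize(b,(400,300),interpolation=cv2.INTER_CUBIC)]))
```

```text
t 30.82 tcp [454.5 347.7 152.7] rot [ 180.    -0.  -164.5] F [-0.4 -0.2  0.6] op 84.3 ff 0.0
wedge_mid [0.4845 0.4501 0.0165] [150. 263.] [-190.   460.6   16.5] 0.67
wedge_tail [0.4441 0.4429 0.0143] [154. 273.] [-227.3  443.4   14.3] 0.47
packer_0_mid [ 0.4915 -0.0264  0.0335] [272. 223.] [-63.4   1.2  33.5] 0.63
charcoal_0_mid [ 0.6419 -0.0656  0.028 ] [269. 191.] [92.   1.1 28. ] 0.72
wreg 0.75 263 [array([0.528, 0.477]), array([0.536, 0.442]), array([0.411, 0.416]), array([0.404, 0.45 ])]
wreg 0.63 1591 [array([ 0.707, -0.161]), array([ 0.679, -0.324]), array([ 0.43 , -0.252]), array([ 0.458, -0.1  ])]
wedge_mid [0.4875 0.4503 0.0139] [166. 201.] [-187.2  461.6   13.9] 0.54
wedge_tail [0.4409 0.4353 0.015 ] [163. 207.] [-228.5  435.3   15. ] 0.49
packer_0_mid [ 0.4936 -0.0244  0.0345] [260. 218.] [-61.9   3.6  34.5] 0.54
packer_0_mid [0.7116 0.3346 0.047 ] [209. 176.] [ 58.8 406.   47. ] 0.18
charcoal_0_mid [ 0.6444 -0.0693  0.0311] [282. 202.] [95.4 -1.9 31.1] 0.51
wreg 0.69 131 [array([ 0.638, -0.031]), array([ 0.722, -0.043]), array([ 0.673, -0.101]), array([ 0.591, -0.088])]
wreg 0.51 142 [array([0.412, 0.453]), array([0.542, 0.476]), array([0.517, 0.42 ]), array([0.39 , 0.399])]
```

View pics/v8.png

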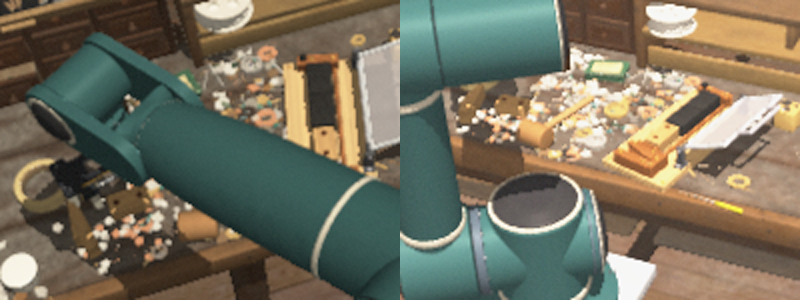

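Call:
{"method": "play_rows", "body": {"targets": [[[-3,30,0],[0,0,-2.5],60],[[-6,60,-10],[0,0,-2.5],60],[[-10,92,-40],[0,0,-2.5],60],[[-10,92,-75],[0,0,-2.5],60],[[-10,92,-100],[0,0,-2.5],60]]}}

```text
time_s: 31.83
tcp_pos: [0.4442, 0.438, 0.0496]
tcp_rot: [-3.141, -0.001, -2.915]
force: [0.3, -0.0, -0.6]
opening: 0.0602
finger_force: 0.0
```

Call:
{"method": "play_rows", "body": {"targets": [[[0,0,0],[0,0,0],60],[[0,0,0],[0,0,0],60],[[0,0,0],[0,0,0],60],[[0,0,0],[0,0,0],60],[[0,0,0],[0,0,0],60]]}}

```text
time_s: 32.25
tcp_pos: [0.446, 0.4375, 0.0547]
tcp_rot: [3.14, 0.003, -2.918]
force: [-0.0, 0.9, 0.9]
opening: 0.0602
finger_force: 0.0
```

Run:
```python
from fp import *
s=st()
for c in cams('9'):
    for t in ["wedge_mid","wedge_tail"]:
        for d in spot_point(c,t)[:3]:
            p=w(c,d["location"]); print(t,p.round(4),px(c,p).round(),round(d["confidence"],2))
```

```text
t 32.25 tcp [446.  437.5  54.7] rot [ 1.799e+02  1.000e-01 -1.672e+02] F [-0.   0.9  0.9] op 60.2 ff 0.0
wedge_tail [0.4439 0.4445 0.0185] [153. 272.] 0.66
wedge_tail [ 0.6396 -0.0676  0.0274] [270. 191.] 0.48
wedge_mid [0.4846 0.4489 0.0151] [166. 201.] 0.61
wedge_tail [0.4436 0.4358 0.0149] [163. 206.] 0.63
```

Lower to z≈6 and grip.

Call:
{"method": "play_rows", "body": {"targets": [[[-1,2,-20],[0,0,0],60],[[-1,2,-38],[0,0,0],60],[[-1,2,-48],[0,0,0],60],[[-1,2,-48],[0,0,0],15],[[-1,2,-48],[0,0,0],15]], "newtons": 25}}

```text
time_s: 32.97
tcp_pos: [0.4441, 0.439, 0.0045]
tcp_rot: [-3.141, -0.001, -2.917]
force: [0.3, -0.8, 0.0]
opening: 0.0512
finger_force: 0.0
```

Call:
{"method": "play_rows", "body": {"targets": [[[0,0,0],[0,0,0],15],[[0,0,0],[0,0,0],15],[[0,0,0],[0,0,0],15],[[0,0,0],[0,0,0],15],[[0,0,0],[0,0,0],15]]}}

```text
time_s: 33.38
tcp_pos: [0.4445, 0.4393, 0.0053]
tcp_rot: [3.141, 0.001, -2.917]
force: [-1.0, -0.0, 5.1]
opening: 0.0259
finger_force: 25.0
```

Call:
{"method": "play_rows", "body": {"targets": [[[0,0,0],[0,0,0],15],[[0,0,5],[0,0,0],15],[[0,0,35],[0,0,0],15],[[0,0,75],[0,0,0],15],[[0,0,115],[0,0,0],15]]}}

```text
time_s: 33.8
tcp_pos: [0.4436, 0.4385, 0.1203]
tcp_rot: [-3.14, -0.002, -2.917]
force: [1.2, 0.1, -0.6]
opening: 0.0257
finger_force: 25.0
```

Call:
{"method": "play_rows", "body": {"targets": [[[0,-17,0],[0,0,-6.8],15],[[0,-34,0],[0,0,-13.6],15],[[1,-51,0],[0,0,-20.4],15],[[1,-68,0],[0,0,-27.2],15],[[1,-85,0],[0,0,-34],15]]}}

```text
time_s: 34.22
tcp_pos: [0.445, 0.3533, 0.1197]
tcp_rot: [-3.142, -0.0, 2.767]
force: [0.5, 0.1, -0.7]
opening: 0.026
finger_force: 25.0
```

Call:
{"method": "play_rows", "body": {"targets": [[[0,-17,0],[0,0,-6.8],15],[[0,-34,0],[0,0,-13.6],15],[[0,-51,0],[0,0,-20.4],15],[[0,-68,0],[0,0,-27.2],15],[[1,-85,0],[0,0,-34],15]]}}

```text
time_s: 34.63
tcp_pos: [0.4459, 0.2682, 0.1197]
tcp_rot: [-3.142, -0.0, 2.173]
force: [-0.5, 0.6, -1.0]
opening: 0.0261
finger_force: 25.0
```

Call:
{"method": "play_rows", "body": {"targets": [[[0,-17,0],[0,0,-6.8],15],[[0,-34,0],[0,0,-13.6],15],[[0,-51,0],[0,0,-20.4],15],[[0,-68,0],[0,0,-27.2],15],[[1,-85,0],[0,0,-34],15]]}}

```text
time_s: 35.05
tcp_pos: [0.4469, 0.1833, 0.1197]
tcp_rot: [3.142, -0.0, 1.58]
force: [-0.4, -0.9, -0.6]
opening: 0.0261
finger_force: 25.0
```

Call:
{"method": "play_rows", "body": {"targets": [[[0,-17,0],[0,0,-6.8],15],[[0,-34,0],[0,0,-13.6],15],[[0,-51,-15],[0,0,-15.5],15],[[0,-68,-30],[0,0,-15.5],15],[[0,-72,-45],[0,0,-15.5],15]]}}

```text
time_s: 35.47
tcp_pos: [0.4472, 0.1104, 0.0744]
tcp_rot: [3.141, 0.0, 1.314]
force: [0.2, -0.1, -0.6]
opening: 0.0261
finger_force: 25.0
```

```bash
cat > look.py <<'E'
from fp import *
import sys
def look(tag,names,view=False):
    s=st(); print(inF(FR,s["tcp_pos"]))
    for c in cams(tag):
        for t in names:
            for d in spot_point(c,t)[:2]:
                p=w(c,d["location"]); print(t,p.round(4),inF(FR,p),round(d["confidence"],2))
if __name__=="__main__": look(sys.argv[1],sys.argv[2:])
E
python3 look.py 10 wedge_mid wedge_tail wedge_home mallet_head
```

```text
t 35.47 tcp [447.2 110.4  74.4] rot [180.    0.   75.3] F [ 0.2 -0.1 -0.6] op 26.1 ff 25.0
[-140.7  122.4   74.4]
wedge_mid [ 0.5673 -0.0448  0.0315] [14.6  2.4 31.5] 0.58
wedge_tail [ 0.5188 -0.253   0.1173] [  20.  -211.3  117.3] 0.47
wedge_home [ 0.5168 -0.2556  0.1194] [  18.7 -214.3  119.4] 0.57
mallet_head [0.4118 0.246  0.0279] [-209.   244.8   27.9] 0.6
wedge_mid [0.4364 0.0706 0.0793] [-141.1   81.2   79.3] 0.66
wedge_tail [0.4414 0.106  0.0798] [-145.2  116.7   79.8] 0.59
wedge_tail [ 0.5624 -0.0503  0.0309] [11.3 -4.1 30.9] 0.2
wedge_home [0.4208 0.0043 0.0312] [-139.6   13.1   31.2] 0.85
wedge_home [ 0.6754 -0.0777  0.0215] [127.5  -2.3  21.5] 0.7
mallet_head [0.4135 0.2433 0.0287] [-206.7  242.6   28.7] 0.52
mallet_head [0.4231 0.0103 0.0347] [-138.9   19.5   34.7] 0.49
```

Call:
{"method": "play_rows", "body": {"targets": [[[-0.5,-5,0],[0,0,0],15],[[-1,-10,-5],[0,0,0],15],[[-1,-10,-12],[0,0,0],15],[[-1,-10,-17],[0,0,0],15],[[-1,-10,-17],[0,0,0],15]]}}

```text
time_s: 36.38
tcp_pos: [0.4455, 0.1018, 0.0559]
tcp_rot: [-3.14, 0.001, 1.315]
force: [0.2, -0.6, -0.6]
opening: 0.0261
finger_force: 25.0
```

Call:
{"method": "play_rows", "body": {"targets": [[[0,0,-3],[0,0,0],15],[[0,0,-6],[0,0,0],15],[[0,0,-9],[0,0,0],15],[[0,0,-11],[0,0,0],15],[[0,0,-11],[0,0,0],15]]}}

```text
time_s: 36.8
tcp_pos: [0.446, 0.1021, 0.046]
tcp_rot: [-3.141, 0.0, 1.315]
force: [-0.1, 0.9, -1.0]
opening: 0.0261
finger_force: 25.0
```

```bash
python3 look.py 11 wedge_mid
```

```text
t 36.80 tcp [446.  102.1  46. ] rot [-180.     0.    75.4] F [-0.1  0.9 -1. ] op 26.1 ff 25.0
[-139.7  114.1   46. ]
wedge_mid [0.4379 0.0609 0.0558] [-137.2   72.2   55.8] 0.76
```

Call:
{"method": "play_rows", "body": {"targets": [[[0,0,-5],[0,0,0],15],[[0,0,-10],[0,0,0],15],[[0,0,-15],[0,0,0],15],[[0,0,-19],[0,0,0],15],[[0,0,-22],[0,0,0],15]]}}

```text
time_s: 37.42
tcp_pos: [0.446, 0.102, 0.0237]
tcp_rot: [-3.141, 0.0, 1.315]
force: [0.7, 0.5, -0.7]
opening: 0.026
finger_force: 25.0
```

```bash
python3 look.py 12 wedge_mid
```

```text
t 37.42 tcp [446.  102.   23.7] rot [-180.     0.    75.4] F [ 0.7  0.5 -0.7] op 26.0 ff 25.0
[-139.8  114.    23.7]
wedge_mid [0.4376 0.0614 0.0333] [-137.6   72.6   33.3] 0.56
```

Call:
{"method": "play_rows", "body": {"targets": [[[-1,-4,-1],[0,0,0],15],[[-2,-8,-1],[0,0,0],15],[[-3,-12,-1],[0,0,0],15],[[-4,-15.5,-1],[0,0,0],15],[[-5,-19,-1],[0,0,0],15]]}}

```text
time_s: 38.03
tcp_pos: [0.441, 0.0827, 0.0236]
tcp_rot: [-3.141, -0.0, 1.315]
force: [-1.7, 2.0, -0.2]
opening: 0.026
finger_force: 25.0
```

```bash
python3 look.py 13 wedge_mid
```

```text
t 38.03 tcp [441.   82.7  23.6] rot [-180.    -0.    75.3] F [-1.7  2.  -0.2] op 26.0 ff 25.0
[-139.7   94.1   23.6]
wedge_mid [0.4319 0.0404 0.0339] [-137.9   50.9   33.9] 0.48
wedge_mid [ 0.5509 -0.0479 -0.0026] [-0.5 -4.7 -2.6] 0.27
```

Call:
{"method": "play_rows", "body": {"targets": [[[0,0,0],[0,0,0],40],[[0,0,0],[0,0,0],45],[[0,0,0],[0,0,0],60],[[0,0,25],[0,0,0],60],[[0,0,60],[0,0,0],60]]}}

```text
time_s: 38.65
tcp_pos: [0.4396, 0.0829, 0.0816]
tcp_rot: [-3.137, 0.002, 1.316]
force: [0.2, -0.1, -0.6]
opening: 0.0544
finger_force: 0.0
```

Call:
{"method": "play_rows", "body": {"targets": [[[0,0,30],[0,0,-6.8],60],[[0,15,60],[0,0,-13.6],60],[[4,30,60],[0,0,-20.4],60],[[8,50,60],[0,0,-27.2],60],[[12,75,60],[0,0,-34],60]]}}

```text
time_s: 39.07
tcp_pos: [0.4537, 0.1586, 0.1444]
tcp_rot: [3.141, -0.001, 0.715]
force: [0.9, 0.1, -0.2]
opening: 0.0601
finger_force: 0.0
```

Call:
{"method": "play_rows", "body": {"targets": [[[2,16,0],[0,0,-6.8],60],[[4,32,0],[0,0,-13.6],60],[[5,48,0],[0,0,-20.4],60],[[6,64,0],[0,0,-27.2],60],[[7,80,0],[0,0,-34],60]]}}

```text
time_s: 39.48
tcp_pos: [0.4602, 0.239, 0.1435]
tcp_rot: [3.142, -0.0, 0.123]
force: [0.2, -0.3, 0.3]
opening: 0.06
finger_force: 0.0
```

Call:
{"method": "play_rows", "body": {"targets": [[[0,0,-15],[0,0,-6.8],60],[[0,0,-30],[0,0,-13.6],60],[[0,0,-45],[0,0,-19],60],[[0,0,-55],[0,0,-19],60],[[0,0,-55],[0,0,-19],60]]}}

```text
time_s: 39.9
tcp_pos: [0.4594, 0.2378, 0.0864]
tcp_rot: [3.14, 0.002, -0.2]
force: [-0.1, -0.8, -0.5]
opening: 0.0601
finger_force: 0.0
```

```bash
python3 look.py 14 wedge_mid wedge_tail mallet_head mallet_grip
```

```text
t 39.90 tcp [459.4 237.8  86.4] rot [ 1.799e+02  1.000e-01 -1.140e+01] F [-0.1 -0.8 -0.5] op 60.1 ff 0.0
[-160.9  248.8   86.4]
wedge_tail [0.7096 0.3342 0.0453] [ 57.  405.1  45.3] 0.58
mallet_head [0.4133 0.2471 0.0301] [-207.9  246.3   30.1] 0.74
mallet_grip [0.457  0.2358 0.0228] [-162.7  246.2   22.8] 0.56
mallet_grip [0.7109 0.337  0.0464] [ 57.6 408.1  46.4] 0.44
wedge_mid [0.4324 0.0425 0.0343] [-137.9   53.    34.3] 0.46
wedge_tail [0.5049 0.3516 0.0116] [-145.5  370.4   11.6] 0.63
wedge_tail [0.4361 0.0803 0.0338] [-143.9   90.5   33.8] 0.5
mallet_head [0.4135 0.2429 0.0311] [-206.6  242.2   31.1] 0.7
mallet_grip [0.4606 0.2348 0.0225] [-159.   246.2   22.5] 0.52
mallet_grip [ 0.5493 -0.0439 -0.0025] [-3.  -1.2 -2.5] 0.51
```

Call:
{"method": "play_rows", "body": {"targets": [[[1,-2,-30],[0,0,0],60],[[1,-2,-60],[0,0,0],60],[[1,-2,-75],[0,0,0],60],[[1,-2,-81],[0,0,0],60],[[1,-2,-81],[0,0,0],10]], "newtons": 55}}

```text
time_s: 40.82
tcp_pos: [0.4606, 0.2358, 0.0064]
tcp_rot: [3.14, 0.002, -0.203]
force: [-0.2, -0.0, -0.3]
opening: 0.0566
finger_force: 0.0
```

Call:
{"method": "play_rows", "body": {"targets": [[[0,0,0],[0,0,0],10],[[0,0,0],[0,0,0],10],[[0,0,0],[0,0,0],10],[[0,0,0],[0,0,0],10],[[0,0,0],[0,0,0],10]]}}

```text
time_s: 41.23
tcp_pos: [0.4615, 0.2362, 0.0082]
tcp_rot: [-3.141, -0.001, -0.203]
force: [-0.6, -1.2, 0.3]
opening: 0.0245
finger_force: 0.6
```

Call:
{"method": "play_rows", "body": {"targets": [[[0,0,0],[0,0,0],10],[[0,0,5],[0,0,0],10],[[0,0,15],[0,0,0],10],[[0,0,30],[0,0,0],10],[[0,0,30],[0,0,0],10]]}}

```text
time_s: 41.65
tcp_pos: [0.4624, 0.2367, 0.0407]
tcp_rot: [-3.139, -0.003, -0.203]
force: [-0.3, 0.5, -1.8]
opening: 0.0195
finger_force: 55.0
```

```bash
python3 look.py 15 wedge_mid mallet_head mallet_grip
```

```text
t 41.65 tcp [462.4 236.7  40.7] rot [-179.9   -0.2  -11.6] F [-0.3  0.5 -1.8] op 19.5 ff 55.0
[-157.7  248.5   40.7]
mallet_head [0.4092 0.2501 0.0616] [-212.6  248.1   61.6] 0.76
mallet_head [ 0.5505 -0.0449 -0.0008] [-1.6 -1.8 -0.8] 0.2
mallet_grip [0.4604 0.239  0.0564] [-160.3  250.3   56.4] 0.65
wedge_mid [0.433  0.0447 0.0325] [-137.9   55.2   32.5] 0.74
mallet_head [0.4195 0.005  0.0365] [-141.    13.5   36.5] 0.61
mallet_head [0.4138 0.2466 0.0591] [-207.3  245.9   59.1] 0.53
mallet_grip [0.4596 0.2409 0.0529] [-161.5  251.9   52.9] 0.5
```

Call:
{"method": "play_rows", "body": {"targets": [[[10,-15,10],[0,0,-1],10],[[20,-30,10],[0,0,-2],10],[[30,-45,10],[0,0,-3],10],[[40,-60,0],[0,0,-3],10],[[51,-74,-10],[0,0,-3],10]]}}

```text
time_s: 42.47
tcp_pos: [0.5128, 0.1614, 0.0276]
tcp_rot: [-3.141, -0.001, -0.256]
force: [0.3, -0.4, -2.7]
opening: 0.0193
finger_force: 55.0
```

Call:
{"method": "play_rows", "body": {"targets": [[[0,0,-5],[0,0,0],10],[[0,0,-10],[0,0,0],10],[[0,0,-15],[0,0,0],10],[[0,0,-15],[0,0,0],10],[[0,0,-15],[0,0,0],10]]}}

```text
time_s: 42.88
tcp_pos: [0.5119, 0.1627, 0.0125]
tcp_rot: [3.142, 0.0, -0.255]
force: [-0.3, -0.1, -1.9]
opening: 0.0194
finger_force: 55.0
```

```bash
python3 look.py 16 wedge_mid mallet_head mallet_grip
python3 - <<'E'
import cv2,numpy as np
a=cv2.imread("pics/top16.png")[160:290,190:320]; b=cv2.imread("pics/side16.png")[160:290,180:310]
cv2.imwrite("pics/v16.png",np.hstack([cv2.resize(a,(400,400),interpolation=cv2.INTER_CUBIC),cv2.resize(b,(400,400),interpolation=cv2.INTER_CUBIC)]))
E
```

```text
t 42.88 tcp [511.9 162.7  12.5] rot [180.    0.  -14.6] F [-0.3 -0.1 -1.9] op 19.4 ff 55.0
[-91.3 189.3  12.5]
mallet_head [0.4643 0.1767 0.033 ] [-140.8  190.9   33. ] 0.62
mallet_grip [0.5089 0.164  0.0249] [-94.5 189.9  24.9] 0.77
wedge_mid [0.4317 0.046  0.0315] [-139.5   56.2   31.5] 0.67
mallet_head [0.4645 0.1716 0.0322] [-139.4  186.1   32.2] 0.47
mallet_grip [0.5108 0.1655 0.0276] [-93.  191.7  27.6] 0.69
```

View pics/v16.png

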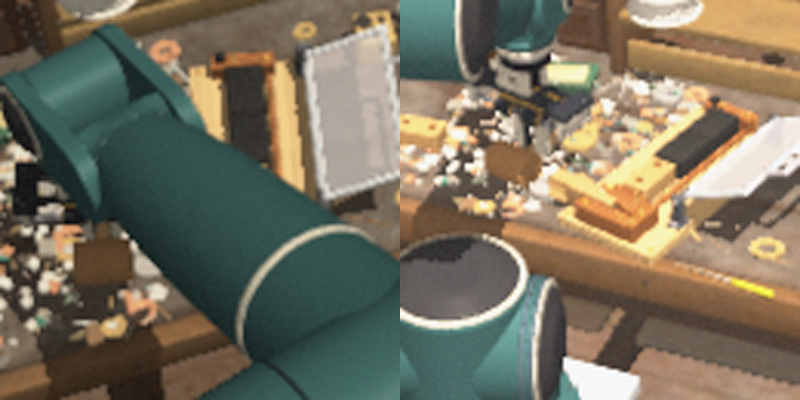

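Call:
{"method": "play_rows", "body": {"targets": [[[-3,-11.6,2],[0,0,0],10],[[-7,-26,2],[0,0,0],10],[[-10.5,-41,2],[0,0,0],10],[[-13,-50,2],[0,0,0],10],[[-8,-30,2],[0,0,0],10]]}}

```text
time_s: 43.7
tcp_pos: [0.5034, 0.1282, 0.0146]
tcp_rot: [3.14, -0.0, -0.259]
force: [-0.2, 0.4, -1.7]
opening: 0.0194
finger_force: 55.0
```

```bash
python3 look.py 17 wedge_mid mallet_head mallet_grip
```

```text
t 43.70 tcp [503.4 128.2  14.6] rot [179.9  -0.  -14.8] F [-0.2  0.4 -1.7] op 19.4 ff 55.0
[-90.8 153.8  14.6]
mallet_head [0.4555 0.1429 0.0348] [-140.8  156.    34.8] 0.72
mallet_head [0.7095 0.3343 0.0456] [ 56.9 405.1  45.6] 0.63
mallet_grip [0.5008 0.1334 0.0279] [-94.6 158.1  27.9] 0.77
mallet_grip [ 0.517  -0.2575  0.1205] [  19.4 -216.1  120.5] 0.44
wedge_mid [0.4286 0.031  0.031 ] [-138.7   40.9   31. ] 0.63
mallet_head [0.4559 0.1431 0.0338] [-140.5  156.3   33.8] 0.81
mallet_grip [0.5031 0.1365 0.0256] [-93.1 161.8  25.6] 0.82
mallet_grip [0.4588 0.1451 0.037 ] [-138.1  158.9   37. ] 0.4
```

Call:
{"method": "play_rows", "body": {"targets": [[[-2.5,-10,0],[0,0,0],10],[[-5.5,-21,0],[0,0,0],10],[[-8,-32,0],[0,0,0],10],[[-5,-20,0],[0,0,0],10],[[-2,-8,0],[0,0,0],10]]}}

```text
time_s: 44.52
tcp_pos: [0.5023, 0.1231, 0.0147]
tcp_rot: [-3.142, -0.0, -0.258]
force: [-0.1, -0.1, -1.6]
opening: 0.0194
finger_force: 55.0
```

```bash
python3 look.py 18 wedge_mid mallet_head
```

```text
t 44.52 tcp [502.3 123.1  14.7] rot [-180.    -0.   -14.8] F [-0.1 -0.1 -1.6] op 19.4 ff 55.0
[-90.6 148.6  14.7]
mallet_head [0.4539 0.139  0.0359] [-141.4  151.9   35.9] 0.61
wedge_mid [0.4274 0.0187 0.0307] [-136.8   28.8   30.7] 0.6
mallet_head [0.4545 0.1361 0.0349] [-140.1  149.1   34.9] 0.52
```

Call:
{"method": "play_rows", "body": {"targets": [[[-3,-12,0],[0,0,0],10],[[-6,-24,0],[0,0,0],10],[[-9.5,-37,0],[0,0,0],10],[[-6,-24,0],[0,0,0],10],[[-2,-8,0],[0,0,0],10]]}}

```text
time_s: 45.23
tcp_pos: [0.5002, 0.1146, 0.0148]
tcp_rot: [3.142, -0.0, -0.258]
force: [0.5, 0.2, -1.2]
opening: 0.0193
finger_force: 55.0
```

```bash
python3 look.py 19 wedge_mid mallet_head packer_0_mid
```

```text
t 45.23 tcp [500.2 114.6  14.8] rot [180.   -0.  -14.8] F [ 0.5  0.2 -1.2] op 19.3 ff 55.0
[-90.5 139.8  14.8]
wedge_mid [0.5009 0.1172 0.0295] [-90.5 142.5  29.5] 0.34
mallet_head [0.4972 0.1155 0.0278] [-93.6 139.9  27.8] 0.59
wedge_mid [0.4209 0.0089 0.0333] [-140.7   17.6   33.3] 0.54
mallet_head [ 0.6752 -0.0781  0.0197] [127.4  -2.7  19.7] 0.73
mallet_head [0.4539 0.1287 0.0345] [-138.8  141.8   34.5] 0.48
packer_0_mid [ 0.4944 -0.0277  0.0314] [-60.3   0.6  31.4] 0.69
```

Call:
{"method": "play_rows", "body": {"targets": [[[-3,-12,0],[0,0,0],10],[[-6,-24,0],[0,0,0],10],[[-9,-35,0],[0,0,0],10],[[-9,-35,0],[0,0,0],10],[[-9,-35,0],[0,0,0],10]]}}

```text
time_s: 46.05
tcp_pos: [0.4929, 0.0817, 0.0158]
tcp_rot: [-3.136, -0.004, -0.258]
force: [12.5, 18.7, -3.9]
opening: 0.0192
finger_force: 56.0
```

```bash
python3 look.py 20 wedge_mid mallet_head
```

```text
t 46.05 tcp [492.9  81.7  15.8] rot [-179.7   -0.2  -14.8] F [12.5 18.7 -3.9] op 19.2 ff 56.0
[-89.2 106.1  15.8]
mallet_head [0.4446 0.0991 0.0357] [-140.4  110.9   35.7] 0.51
wedge_mid [0.4241 0.0103 0.0338] [-137.8   19.8   33.8] 0.41
mallet_head [0.4478 0.0956 0.0328] [-136.4  108.2   32.8] 0.5
```

Call:
{"method": "play_rows", "body": {"targets": [[[3,12,0],[0,0,0],10],[[6,24,0],[0,0,0],10],[[7,28,0],[0,0,0],10],[[7,28,0],[0,0,0],10],[[7,28,0],[0,0,0],10]]}}

```text
time_s: 46.77
tcp_pos: [0.498, 0.109, 0.0143]
tcp_rot: [3.141, 0.001, -0.255]
force: [1.2, 0.2, -3.0]
opening: 0.0192
finger_force: 54.6
```

```bash
python3 look.py 21 wedge_mid wedge_tail mallet_head mallet_grip
```

```text
t 46.77 tcp [498.  109.   14.3] rot [180.    0.  -14.6] F [ 1.2  0.2 -3. ] op 19.2 ff 54.6
[-91.2 133.9  14.3]
wedge_mid [ 0.5704 -0.0494  0.0307] [18.7 -1.2 30.7] 0.4
mallet_head [0.4487 0.1277 0.0344] [-143.6  139.6   34.4] 0.86
mallet_grip [0.4965 0.1129 0.0299] [-93.6 137.3  29.9] 0.78
wedge_mid [0.4234 0.0096 0.0311] [-138.4   18.9   31.1] 0.5
wedge_tail [0.4307 0.0422 0.0319] [-139.5   52.3   31.9] 0.67
mallet_head [0.4508 0.1217 0.0311] [-140.   134.3   31.1] 0.75
mallet_head [0.5068 0.3524 0.0123] [-143.8  371.6   12.3] 0.3
mallet_grip [0.4971 0.1147 0.0274] [-93.5 139.1  27.4] 0.79
mallet_grip [ 0.518  -0.2496  0.1212] [  18.4 -208.1  121.2] 0.18
```

Call:
{"method": "play_rows", "body": {"targets": [[[-3,-12,0],[0,0,0],10],[[-6,-23,0],[0,0,0],10],[[-8,-32,0],[0,0,0],10],[[-8,-32,0],[0,0,0],10],[[-8,-32,0],[0,0,0],10]]}}

```text
time_s: 47.68
tcp_pos: [0.4938, 0.0786, 0.0167]
tcp_rot: [-3.133, -0.008, -0.257]
force: [26.4, 24.7, -6.4]
opening: 0.0202
finger_force: 53.5
```

```bash
python3 look.py 22 wedge_mid mallet_head
```

```text
t 47.68 tcp [493.8  78.6  16.7] rot [-179.5   -0.5  -14.7] F [26.4 24.7 -6.4] op 20.2 ff 53.5
[-87.6 103.4  16.7]
mallet_head [0.5064 0.3552 0.0145] [-145.   374.2   14.5] 0.34
wedge_mid [0.4227 0.0089 0.0344] [-138.8   18.1   34.4] 0.45
mallet_head [0.4449 0.0971 0.0363] [-139.6  108.9   36.3] 0.61
```

Call:
{"method": "play_rows", "body": {"targets": [[[3,12,0],[0,0,0],10],[[6,24,0],[0,0,0],10],[[9,36,0],[0,0,0],10],[[13,50,0],[0,0,0],10],[[13,50,0],[0,0,0],10]]}}

```text
time_s: 48.4
tcp_pos: [0.5035, 0.1288, 0.0144]
tcp_rot: [-3.141, 0.0, -0.254]
force: [0.4, -0.1, -1.2]
opening: 0.0194
finger_force: 55.0
```

```bash
python3 look.py 23 wedge_mid mallet_head mallet_grip packer_0_mid
python3 - <<'E'
import cv2,numpy as np
a=cv2.imread("pics/top23.png")[160:290,190:320]; b=cv2.imread("pics/side23.png")[160:290,180:310]
cv2.imwrite("pics/v23.png",np.hstack([cv2.resize(a,(400,400),interpolation=cv2.INTER_CUBIC),cv2.resize(b,(400,400),interpolation=cv2.INTER_CUBIC)]))
E
```

```text
t 48.40 tcp [503.5 128.8  14.4] rot [-180.     0.   -14.6] F [ 0.4 -0.1 -1.2] op 19.4 ff 55.0
[-90.8 154.4  14.4]
mallet_head [0.4492 0.1483 0.0341] [-148.3  159.6   34.1] 0.89
mallet_grip [0.4991 0.1349 0.0302] [-96.7 159.2  30.2] 0.86
wedge_mid [0.4221 0.0077 0.0313] [-139.2   16.8   31.3] 0.41
mallet_head [0.4541 0.1412 0.0339] [-141.8  154.    33.9] 0.77
mallet_grip [0.498  0.1341 0.03  ] [-97.4 158.2  30. ] 0.55
packer_0_mid [ 0.4939 -0.0279  0.031 ] [-60.7   0.3  31. ] 0.67
```

View pics/v23.png

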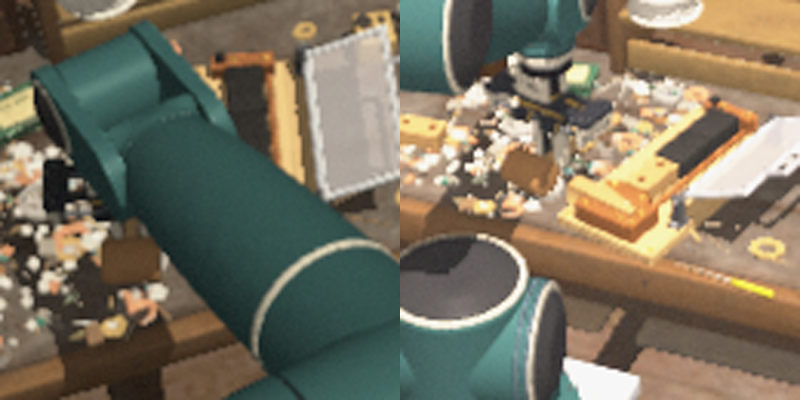

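Call:
{"method": "play_rows", "body": {"targets": [[[4,16,0],[0,0,0],10],[[8,32,0],[0,0,0],10],[[12,46,0],[0,0,0],10],[[12,46,-2],[0,0,0],10],[[12,46,-4],[0,0,0],10]]}}

```text
time_s: 49.32
tcp_pos: [0.5153, 0.1735, 0.0103]
tcp_rot: [3.141, 0.0, -0.254]
force: [-0.2, 0.4, -1.1]
opening: 0.0186
finger_force: 55.0
```

Call:
{"method": "play_rows", "body": {"targets": [[[0,0,-1],[0,0,0],10],[[0,0,-2],[0,0,0],10],[[0,0,-3],[0,0,0],10],[[0,0,-4],[0,0,0],10],[[0,0,-4],[0,0,0],10]]}}

```text
time_s: 49.73
tcp_pos: [0.5154, 0.1728, 0.0081]
tcp_rot: [-3.141, -0.0, -0.256]
force: [-8.2, -1.3, 17.0]
opening: 0.019
finger_force: 55.0
```

Call:
{"method": "play_rows", "body": {"targets": [[[0,0,2],[0,0,0],10],[[0,0,2],[0,0,0],30],[[0,0,2],[0,0,0],45],[[0,0,2],[0,0,0],50],[[0,0,2],[0,0,0],60]]}}

```text
time_s: 50.15
tcp_pos: [0.5152, 0.173, 0.0084]
tcp_rot: [3.142, 0.0, -0.256]
force: [-0.4, -0.1, 0.2]
opening: 0.0414
finger_force: 0.0
```

Call:
{"method": "play_rows", "body": {"targets": [[[0,0,15],[0,0,0],60],[[0,0,50],[0,0,0],60],[[0,0,90],[0,0,0],60],[[0,0,130],[0,0,0],16],[[0,0,170],[0,0,0],16]], "newtons": 12}}

```text
time_s: 50.57
tcp_pos: [0.5148, 0.1729, 0.1803]
tcp_rot: [3.141, 0.0, -0.255]
force: [0.8, -0.7, 1.1]
opening: 0.051
finger_force: 0.0
```

Call:
{"method": "play_rows", "body": {"targets": [[[0,-30,30],[0,0,0],16],[[0,-66,40],[0,0,0],16],[[0,-102,40],[0,0,0],16],[[0,-138,40],[0,0,0],16],[[0,-174,40],[0,0,0],16]]}}

```text
time_s: 50.98
tcp_pos: [0.5149, -0.0025, 0.2189]
tcp_rot: [-3.141, -0.001, -0.255]
force: [0.5, -0.2, -1.0]
opening: 0.019
finger_force: 0.0
```

Call:
{"method": "play_rows", "body": {"targets": [[[0,-36,0],[0,0,0],16],[[0,-72,0],[0,0,0],16],[[0,-108,0],[0,0,0],16],[[0,-144,0],[0,0,0],16],[[0,-180,0],[0,0,0],16]]}}

```text
time_s: 51.4
tcp_pos: [0.5148, -0.1828, 0.2185]
tcp_rot: [3.142, -0.0, -0.256]
force: [0.9, -1.1, 0.1]
opening: 0.0157
finger_force: 0.0
```

```bash
python3 look.py 24 wedge_mid mallet_head packer_0_mid guard_handle
python3 - <<'E'
import cv2,numpy as np
a=cv2.imread("pics/top24.png")[160:290,190:320]; b=cv2.imread("pics/side24.png")[160:290,180:310]
cv2.imwrite("pics/v24.png",np.hstack([cv2.resize(a,(400,400),interpolation=cv2.INTER_CUBIC),cv2.resize(b,(400,400),interpolation=cv2.INTER_CUBIC)]))
E
```

```text
t 51.40 tcp [ 514.8 -182.8  218.5] rot [180.   -0.  -14.6] F [ 0.9 -1.1  0.1] op 15.7 ff 0.0
[  -1.5 -144.3  218.5]
wedge_mid [0.4203 0.0084 0.0389] [-141.1   16.9   38.9] 0.76
mallet_head [0.5163 0.1763 0.0278] [-90.4 203.6  27.8] 0.71
packer_0_mid [ 0.4944 -0.0285  0.0313] [-60.1  -0.1  31.3] 0.45
wedge_mid [0.4236 0.0071 0.0341] [-137.6   16.5   34.1] 0.64
wedge_mid [0.5198 0.173  0.0292] [-86.2 201.3  29.2] 0.56
mallet_head [0.5178 0.1767 0.0261] [-89.1 204.4  26.1] 0.9
packer_0_mid [ 0.4938 -0.0268  0.032 ] [-61.1   1.4  32. ] 0.44
guard_handle [ 0.5188 -0.25    0.1199] [  19.3 -208.3  119.9] 0.61
```

View pics/v24.png

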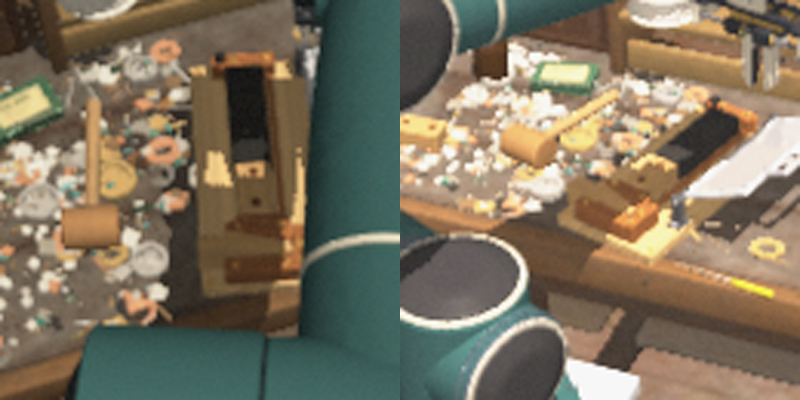

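Call:
{"method": "play_rows", "body": {"targets": [[[1,-25,0],[-5.8,1.5,0],16],[[2,-50,0],[-11.6,3,0],16],[[3,-71,-20],[-11.6,3,0],16],[[3,-71,-50],[-11.6,3,0],16],[[3,-71,-68],[-11.6,3,0],16]]}}

```text
time_s: 52.32
tcp_pos: [0.5179, -0.2515, 0.1481]
tcp_rot: [2.933, 0.001, -0.255]
force: [-0.1, 0.0, 0.1]
opening: 0.0159
finger_force: 0.0
```

Call:
{"method": "play_rows", "body": {"targets": [[[0,0,-4],[0,0,0],16],[[0,0,-8],[0,0,0],16],[[0,0,-10],[0,0,0],16],[[0,0,-10],[0,0,0],16],[[0,0,-10],[0,0,0],16]]}}

```text
time_s: 52.73
tcp_pos: [0.5187, -0.2519, 0.1419]
tcp_rot: [2.932, -0.002, -0.255]
force: [-0.1, -0.3, -0.3]
opening: 0.0161
finger_force: 0.0
```

```bash
python3 look.py 25 guard_handle
```

```text
t 52.73 tcp [ 518.7 -251.9  141.9] rot [ 1.68e+02 -1.00e-01 -1.46e+01] F [-0.1 -0.3 -0.3] op 16.1 ff 0.0
[  19.6 -210.2  141.9]
guard_handle [ 0.5183 -0.2508  0.1219] [  19.  -209.3  121.9] 0.71
```

Call:
{"method": "play_rows", "body": {"targets": [[[-1,-4,-3],[0,0,0],16],[[-1,-4,-8],[0,0,0],16],[[-1,-4,-13],[0,0,0],16],[[-1,-4,-18],[0,0,0],16],[[-1,-4,-22],[0,0,0],16]]}}

```text
time_s: 53.35
tcp_pos: [0.517, -0.2558, 0.1175]
tcp_rot: [2.933, 0.0, -0.256]
force: [0.1, -0.4, 0.9]
opening: 0.0159
finger_force: 0.0
```

Call:
{"method": "play_rows", "body": {"targets": [[[0,0,-3],[0,0,0],16],[[0,0,-6],[0,0,0],16],[[0,0,-9],[0,0,0],16],[[0,0,-9],[0,0,0],16],[[0,0,-9],[0,0,0],16]]}}

```text
time_s: 53.77
tcp_pos: [0.5172, -0.2559, 0.1095]
tcp_rot: [2.932, -0.0, -0.255]
force: [0.0, 1.2, 0.6]
opening: 0.0161
finger_force: 0.0
```

Call:
{"method": "play_rows", "body": {"targets": [[[0,0,0],[0,0,0],0],[[0,0,0],[0,0,0],0],[[0,0,0],[0,0,0],0],[[0,0,0],[0,0,0],0],[[0,0,0],[0,0,0],0]]}}

```text
time_s: 54.18
tcp_pos: [0.5172, -0.2567, 0.1102]
tcp_rot: [2.931, -0.001, -0.256]
force: [-1.9, -5.3, 2.1]
opening: 0.0094
finger_force: 12.0
```

Call:
{"method": "play_rows", "body": {"targets": [[[2.2,8.6,16],[0,0,0],0],[[5,19,31],[0,0,0],0],[[8,31.3,44.4],[0,0,0],0],[[11.7,45,56],[0,0,0],0],[[15.5,60,66],[0,0,0],0]]}}

```text
time_s: 54.6
tcp_pos: [0.5329, -0.1968, 0.1781]
tcp_rot: [2.93, -0.003, -0.256]
force: [0.1, -6.4, 6.0]
opening: 0.0096
finger_force: 12.0
```

Call:
{"method": "play_rows", "body": {"targets": [[[4.2,16.2,7.9],[0,0,0],0],[[8.6,33,13.6],[0,0,0],0],[[13,50.5,17],[0,0,0],0],[[17.7,68,18.3],[0,0,0],0],[[22.3,86,17.2],[0,0,0],0]]}}

```text
time_s: 55.02
tcp_pos: [0.5556, -0.1094, 0.1942]
tcp_rot: [2.932, -0.003, -0.256]
force: [3.5, -1.5, -0.3]
opening: 0.0096
finger_force: 12.0
```

Call:
{"method": "play_rows", "body": {"targets": [[[4.6,17.5,-3.3],[0,0,0],0],[[9,34.5,-9],[0,0,0],0],[[13,50.5,-16.6],[0,0,0],0],[[17,65.6,-26.3],[0,0,0],0],[[20.6,79.5,-38],[0,0,0],0]]}}

```text
time_s: 55.43
tcp_pos: [0.5762, -0.0296, 0.1552]
tcp_rot: [2.933, -0.002, -0.255]
force: [2.5, -2.9, -2.0]
opening: 0.0094
finger_force: 12.0
```

```bash
python3 -c "
from fr import *
s=st();print(inF(FR,s['tcp_pos']))"
```

```text
t 55.43 tcp [576.2 -29.6 155.2] rot [ 1.68e+02 -1.00e-01 -1.46e+01] F [ 2.5 -2.9 -2. ] op 9.4 ff 12.0
[ 19.4  19.4 155.2]
```

Call:
{"method": "play_rows", "body": {"targets": [[[3,12.5,-13.3],[2.3,-0.6,0],0],[[6,23,-28],[4.6,-1.2,0],0],[[8,32,-44],[7,-1.8,0],0],[[10,39,-61],[9.3,-2.4,0],0],[[11.3,44,-79],[11.6,-3,0],0]]}}

```text
time_s: 55.85
tcp_pos: [0.5874, 0.0141, 0.0757]
tcp_rot: [-3.14, -0.001, -0.255]
force: [-0.0, -6.7, -0.8]
opening: 0.0096
finger_force: 12.0
```

Call:
{"method": "play_rows", "body": {"targets": [[[0.3,1,-7],[0,0,0],0],[[0.5,2,-14.5],[0,0,0],0],[[0.6,2.5,-22],[0,0,0],0],[[0.7,2.8,-29],[0,0,0],0],[[0.7,2.8,-30],[0,0,0],0]]}}

```text
time_s: 56.27
tcp_pos: [0.588, 0.0163, 0.0458]
tcp_rot: [3.141, -0.001, -0.255]
force: [-1.9, -0.5, 7.9]
opening: 0.0093
finger_force: 12.0
```

```bash
python3 look.py 26 guard_handle
```

```text
t 56.27 tcp [588.   16.3  45.8] rot [ 1.80e+02 -1.00e-01 -1.46e+01] F [-1.9 -0.5  7.9] op 9.3 ff 12.0
[19.2 66.8 45.8]
guard_handle [0.5869 0.0192 0.0576] [17.4 69.3 57.6] 0.98
guard_handle [ 0.5504 -0.044  -0.0022] [-2.  -1.1 -2.2] 0.6
```

Closed. Release and retreat upward, then away.

Call:
{"method": "play_rows", "body": {"targets": [[[0,0,0],[0,0,0],18],[[0,0,0],[0,0,0],18],[[0,0,0],[0,0,0],18],[[0,0,6],[0,0,0],18],[[0,0,14],[0,0,0],18]]}}

```text
time_s: 56.88
tcp_pos: [0.5872, 0.0164, 0.0596]
tcp_rot: [3.141, 0.001, -0.255]
force: [-0.9, -0.1, 0.3]
opening: 0.018
finger_force: 0.0
```

Call:
{"method": "play_rows", "body": {"targets": [[[0,0,15],[0,0,0],18],[[0,0,45],[0,0,0],18],[[0,0,85],[0,0,0],18],[[0,0,125],[0,0,0],18],[[0,-10,160],[0,0,0],18]]}}

```text
time_s: 57.3
tcp_pos: [0.5874, 0.0073, 0.2234]
tcp_rot: [-3.141, -0.002, -0.254]
force: [0.1, -0.7, 0.0]
opening: 0.018
finger_force: 0.0
```

Call:
{"method": "play_rows", "body": {"targets": [[[-15,-35,0],[0,0,0],18],[[-30,-70,0],[0,0,0],18],[[-45,-105,0],[0,0,0],18],[[-60,-140,0],[0,0,0],18],[[-75,-175,0],[0,0,0],18]]}}

```text
time_s: 57.72
tcp_pos: [0.5116, -0.1699, 0.2209]
tcp_rot: [3.141, -0.001, -0.255]
force: [0.3, 0.6, -0.4]
opening: 0.0179
finger_force: 0.0
```

Call:
{"method": "play_rows", "body": {"targets": [[[-15,-35,0],[0,0,0],18],[[-30,-70,0],[0,0,0],18],[[-45,-105,0],[0,0,0],18],[[-60,-140,0],[0,0,0],18],[[-75,-175,0],[0,0,0],18]]}}

```text
time_s: 58.13
tcp_pos: [0.4364, -0.3451, 0.221]
tcp_rot: [3.141, -0.001, -0.255]
force: [0.4, 0.6, 1.0]
opening: 0.0181
finger_force: 0.0
```

```bash
python3 look.py 27 guard_handle wedge_mid mallet_head packer_0_mid amber_jar_mid white_tub_mid
python3 - <<'E'
import cv2,numpy as np
a=cv2.imread("pics/top27.png")[160:300,110:310]; b=cv2.imread("pics/side27.png")[160:290,180:310]
cv2.imwrite("pics/v27.png",np.hstack([cv2.resize(a,(400,280),interpolation=cv2.INTER_CUBIC),cv2.resize(b,(400,400),interpolation=cv2.INTER_CUBIC)[:280]]))
E
```

```text
t 58.13 tcp [ 436.4 -345.1  221. ] rot [ 1.80e+02 -1.00e-01 -1.46e+01] F [0.4 0.6 1. ] op 18.1 ff 0.0
[ -36.6 -321.2  221. ]
guard_handle [0.5862 0.0167 0.0582] [17.4 66.7 58.2] 0.68
wedge_mid [0.5884 0.014  0.0566] [20.2 64.6 56.6] 0.54
wedge_mid [0.4201 0.0118 0.0381] [-142.1   20.2   38.1] 0.43
mallet_head [0.5147 0.1792 0.0273] [-92.6 206.   27.3] 0.71
packer_0_mid [ 0.5524 -0.0408 -0.0041] [-0.9  2.5 -4.1] 0.5
amber_jar_mid [0.712  0.3355 0.0487] [ 59.  406.9  48.7] 0.64
white_tub_mid [0.4221 0.5635 0.0244] [-279.   554.6   24.4] 0.65
guard_handle [0.588  0.0182 0.0569] [18.7 68.6 56.9] 0.87
wedge_mid [0.4266 0.0113 0.0324] [-135.7   21.4   32.4] 0.56
mallet_head [0.5198 0.1727 0.0263] [-86.  201.   26.3] 0.65
packer_0_mid [ 0.4932 -0.0285  0.0329] [-61.2  -0.4  32.9] 0.44
amber_jar_mid [0.7083 0.3347 0.0462] [ 55.6 405.2  46.2] 0.58
white_tub_mid [0.423  0.5643 0.0228] [-278.3  555.6   22.8] 0.59
```

View pics/v27.png

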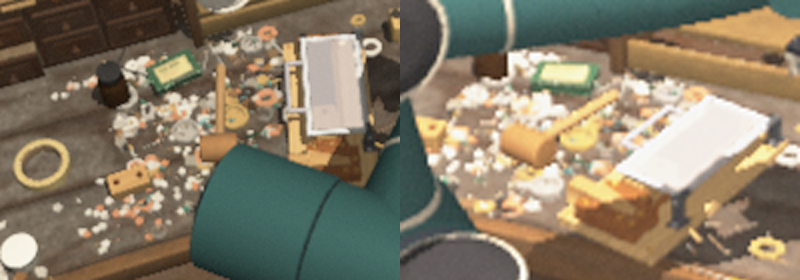

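Run:
```python
from fr import *
ys=np.arange(50,112,3)
for n,tags in(("side",(19,21,23,24,26,27)),("top",(24,))):
    c=eyes.camera(n)
    for t in tags:
        im=cv2.imread(f"pics/{n}{t}.png").astype(np.float32)
        P=np.array([[px(c,F(FR,x,y,52)) for y in ys] for x in (-146,-140,-134)],np.float32)
        s=cv2.remap(im,P[...,0],P[...,1],cv2.INTER_LINEAR).mean(0)
        print(n,t,[tuple(int(k) for k in v[[0,2]]) for v in s])
print(list(ys))
```

```text
side 19 [(142, 243), (142, 243), (142, 244), (140, 244), (138, 239), (137, 238), (136, 241), (130, 227), (122, 193), (105, 145), (89, 120), (90, 126), (95, 139), (97, 154), (92, 167), (83, 175), (81, 178), (82, 179), (79, 174), (75, 162), (70, 149)]
side 21 [(143, 243), (143, 244), (144, 245), (144, 245), (143, 244), (143, 243), (142, 244), (134, 232), (124, 199), (109, 165), (94, 156), (90, 162), (88, 171), (85, 178), (83, 180), (81, 178), (77, 170), (75, 161), (72, 153), (69, 144), (68, 141)]
side 23 [(143, 244), (143, 244), (144, 245), (144, 246), (144, 245), (142, 244), (139, 244), (130, 234), (118, 205), (102, 157), (93, 121), (101, 123), (110, 128), (123, 140), (137, 157), (140, 172), (125, 173), (106, 173), (94, 172), (85, 171), (81, 169)]
side 24 [(76, 146), (76, 146), (77, 147), (77, 148), (79, 151), (81, 152), (84, 154), (96, 160), (112, 167), (125, 174), (131, 176), (134, 174), (136, 169), (142, 170), (152, 179), (167, 195), (183, 212), (195, 225), (209, 232), (222, 239), (233, 242)]
side 26 [(139, 243), (140, 243), (140, 245), (136, 244), (127, 238), (106, 206), (80, 156)
[... 250 characters left out ...]
, 245), (141, 240), (138, 228), (136, 204), (134, 182), (135, 175), (136, 169), (142, 170), (153, 180), (167, 196), (181, 211), (193, 224), (208, 231), (221, 239), (232, 242)]
top 24 [(49, 101), (50, 102), (52, 103), (51, 102), (50, 102), (50, 102), (51, 103), (49, 97), (45, 81), (43, 63), (43, 55), (42, 53), (41, 52), (40, 52), (42, 54), (42, 55), (43, 56), (44, 57), (43, 56), (49, 62), (84, 108)]
[np.int64(50), np.int64(53), np.int64(56), np.int64(59), np.int64(62), np.int64(65), np.int64(68), np.int64(71), np.int64(74), np.int64(77), np.int64(80), np.int64(83), np.int64(86), np.int64(89), np.int64(92), np.int64(95), np.int64(98), np.int64(101), np.int64(104), np.int64(107), np.int64(110)]
```

```bash
python3 -c "
from rig import bot
print(bot.hand_in())"
```

```text
the job is handed in; nothing more can be done
None
```

The job is handed in at 58 s: two charcoal blocks and one packer fill the row, the wedge is home and took two more blows without moving, the mallet lies beside the frame, the guard is closed, and the jar and tub are untouched.

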